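# Open the bench thickness gauge and run its ratchet down on the shim

### The arm

A 7-joint arm with a two-finger parallel gripper is mounted at the origin on the work surface. World frame = base frame: x ahead of the robot, y to its left, z up, the work surface at z = 0. Lengths are in m, angles in rad, forces in N, time in s.
With the tool pointing down it reaches from about 0.425 to 0.95 m from the base axis. Payload 4.7 kg.
Tool frame: the origin (TCP) lies between the finger pads; the fingertips stand 25 mm ahead of it and the grasp point (between the pads) lies 6 mm ahead of it; z points along the fingers, y is the direction in which the jaws open and shut (so a half turn about z gives the same grasp; the last joint's range is limited). The gripper opens to 87 mm and grips with 3 to 60 N. Pads are 19 mm wide; open, the fingers measure 117 mm over their backs; the gripper's body (75 mm by 190 mm) begins 51 mm behind the grasp point.
Start: joints at [-1.154, 0.469, -0.049, 1.532, 0.024, 1.141, -0.082], TCP at [0.291, 0.609, 0.215] pointing down, gripper open.
Joint ranges: [-2.59, 2.59], [-0.33, 1.99], [-1.39, 1.29], [0.1, 2.45], [-1.04, 4.18], [0.21, 1.99], [-2.66, 2.66]. Speed limits (rad/s): [2.57, 2.57, 3.14, 3.14, 3.14, 3.14, 3.14].

### API

Orientations are given as a rotation vector (axis times angle).
In Python, from cell import get_state, imaging, ctrl gives the robot as it stands.
- The arm moves only by the tool apply_moves, never from a script. Its argument "deltas" is a list of rows, each an object of numbers: "claw": the opening, from 0 (shut) to 1 (fully open); "x", "y", "z": the shift along the tool's x, y, z in mm; "ax", "ay", "az": the turn, a rotation vector about the tool's x, y, z in rad. In form: [{"claw": .., "x": .., "y": .., "z": .., "ax": .., "ay": .., "az": ..}, ...]. A call has exactly 10 rows; each row shifts and turns the commanded pose from where the row before left it, along the tool's axes as they then stand; what a row does not reach is not made up. A row lasts 1/12 s, in which the tool goes at most 41.7 mm and 7.16 degrees, less where a joint would pass 70% of its speed; a pose out of reach is approached as far as the arm can. A call with a gripper value outside its range is refused whole. The fingers move at their own pace and stop on an object; "newtons" is the grip in N (left out, the last holds). Time passes only in rows, so rows that do not move let the fingers close, or fill a call up. It gives the time, the measured TCP pose, the force and the opening at its end, in the units of the state.
- get_state(): the state, without advancing time (a new reading comes with each control period).
- imaging.get_image(name): name is "side" or "top"; returns a dict with "pixels" (400x640x3 uint8, blue, green, red), "fx", "fy", "cx", "cy" (pixels), "k1" (the pictures are not rectified: a ray, as slopes to the right and down, at radius r is drawn at 1 + k1 r^2 times it, then the intrinsics apply), "R" (3x3) and "t" (3): a world point X has camera coordinates R X + t. Camera axes: x right, y down, z forward; pixel columns grow to the right and rows downward; lengths in m; the calibration is good to about 2 mm. A picture is of the moment at which its call begins. There is no depth.
- ctrl.hand_in(): hands the job in, once; it reports no verdict.
The state is a dict: "time_s": time; "q": joint angles; "qd": joint speeds; "tau": joint torques, N m; "tcp_pos": TCP position; "ee_rot": TCP orientation; "ft_force": force on the tool from outside, world axes, zero at the start; "wrist_torque": the same for the moment, N m; "finger_gap": opening from 0.0 (shut) to 1.0 (fully open).
Only numpy, scipy, OpenCV 4.12 (cv2) and the standard library are available. Lean on these libraries where they do the work, as an engineer would, in place of code of your own. Each camera call takes 0.05 s, during which the arm holds its last target.

### The job

Swing the upright latch lever on the front of the grey bench gauge outwards, more than half way down, and open the hood behind it until it stands upright or further back by itself. Then screw the winged ratchet knob inside clockwise until the ratchet slips on the shim, turning on no more than a quarter turn once it slips, and leave it screwed down. Let go, and leave the other things on the bench where they are.

Things in the scene. Friction and masses are not known exactly. Their poses are not given: they have to be found in the camera images.
- gauge: Bench thickness gauge, fixed: grey base tray 120 (x) x 200 (y) x 55 mm high under a grey hinged hood, 110 mm high closed. Origin: centre of its underside, on the bench. x points from the front (latch and handle side, towards the robot) to the hood's hinge at the back, y to the left seen from the robot, z up. Inside is an upright screw with the ratchet knob on top, axis at x = -10 mm, y = 0.
- lever_grip (a point): Point at which to hold the latch lever: a flat plain steel bar standing upright in front of the hood's front wall (gap 24 mm), 16 mm wide (y), 10 mm thick, its top end 20 mm above this point. As latched this point lies at (-89, +45, 110) mm in the gauge's frame.
- lever_pivot (a point): Hinge pin of the latch lever, along the gauge's y, at (-76, +45, 25) mm in the gauge's frame; lever_grip circles it at 86 mm.
- lever (a joint): Latch lever (rad): 0 upright and latched; grows as its top swings out towards the robot and down, to 1.5 lying almost level. Starts between 0 and 0.05. Its nose hooks over a lip at the hood's front edge and holds the hood until about 0.2 rad. Stiff hinge (0.2 N m): it stays where it is left.
- hood_grip (a point): Point at which to hold the hood's handle: a plain black fin that sticks out 38 mm from the hood's front wall, 14 mm thick (y), 20 mm high, this point 24 mm in front of the wall. Closed it lies at (-84, -45, 91) mm in the gauge's frame.
- hood_hinge (a point): Centre of the hood's hinge axis at the back of the base, axis along the gauge's y, at (+60, 0, 56) mm in the gauge's frame; hood_grip circles it at 148 mm.
- hood (a joint): Angle of the hood (rad): 0 closed, grows as its front rises, 2.0 at its back stop. Mass about 0.3 kg, light hinge friction: let go it falls shut below about 0.6 rad, stays put in between, and falls gently back to the stop above about 1.45.
- knob_grip (a point): Grip point of the ratchet knob, on its vertical axis, 86 mm above the bench, under the hood: black 64 mm disc carrying a straight wing 64 mm long, 14 mm thick, 30 mm high (top 11 mm above this point). The wing lies along this frame's x and turns with the knob; at the start it stands 0.6 to 1.2 rad anticlockwise (from above) from the gauge's x.
- spindle (a joint): Angle of the screw spindle below the knob (rad), grows clockwise seen from above, starts between -0.4 and 0.2. It turns lightly (0.03 N m) together with the knob until it lands on the shim; the shim's thickness is not known, so it lands anywhere between about 0.5 and 1.1, and goes no further.
- ratchet (a joint): How far the knob has slipped clockwise on the spindle (rad), 0 at the start. It stays while the spindle turns freely and grows only when the spindle has landed and the knob is turned on: the ratchet slips smoothly at 0.28 N m. The knob is sprung on it: it winds up about 0.14 rad first, and springs back by that when let go.
- conrod: Bystander: steel connecting rod lying flat, 180 mm long. Origin: underside, near mid-length.
- piston: Bystander: aluminium piston standing upright, 78 mm across, 68 mm high. Origin: centre of its underside.
- feelers: Bystander: folded set of steel feeler blades, holder 100 mm long, four blades fanned out beyond its -x end, 177 mm in all. Origin: underside of the holder.
- spanner: Bystander: steel spanner lying flat. Origin: underside.
- driver: Bystander: screwdriver with a black handle, lying. Origin: underside.
- oil: Bystander: grey plastic bottle, 60 mm across, 130 mm high. Origin: centre of its underside.
- bearing: Bystander: steel bearing ring lying flat, 80 mm across, 18 mm high. Origin: centre of its underside.
Mind the look-alikes: they are no part of the job. Leave any red look-alike of the gauge alone.

How it is judged:
By the outcome, as a careful person would: the job done as asked, in the order asked, and still so for the second after the job is handed in, with the robot touching nothing.
It also fails if it takes over 72 s, if anything falls off the work surface, if the arm or the gripper's body presses on something with over 40 N, if the wrist force passes 120 N, or if a joint passes its speed limit or range.

## Working session

There is one attempt and no reset: what is moved stays moved. The work goes in short steps, Python scripts to look and compute and a tool call to move; the robot and the scene stay as the last step left them, time stands still between calls to the robot, and variables do not carry over. Pictures are saved under pics/ and viewed, and the job is handed in when it is done.

Besides the shell and the picture viewer there is one more tool, called after "Request:" as name(argument=value, ...) on one line, values as JSON. apply_moves: Moves the arm, as the interface text tells. Its arguments: {"type":"object","properties":{"deltas":{"type":"array"},"newtons":{"type":"number"}},"required":["deltas"]}

```bash
ls; mkdir -p pics; python3 - <<'E'
from cell import get_state, imaging, ctrl
import cv2
s=get_state();print(s)
for n in("side","top"):
    d=imaging.get_image(n);cv2.imwrite(f"pics/{n}0.png",d["pixels"])
    print(n,{k:v for k,v in d.items() if k!="pixels"})
E
```

```text
pics
{'time_s': 0.0, 'q': array([-1.15389029,  0.46945489, -0.04858829,  1.53372634,  0.02411555,
        1.14099846, -0.08228631]), 'qd': array([ 0.00017107,  0.000411  , -0.00043374,  0.00052639, -0.0006063 ,
        0.00087205, -0.00016527]), 'tau': array([-1.05414525e-03, -5.07962036e+01, -8.12618528e-02, -2.36158776e+01,
       -6.13776315e-02,  3.79038916e-02,  1.72992100e-04]), 'tcp_pos': array([0.2907771 , 0.60845641, 0.21407665]), 'ee_rot': array([-0.69433642, -3.06354025,  0.00309345]), 'ft_force': array([ 0.73665093, -0.53408471, -0.21603861]), 'wrist_torque': array([-0.06193753,  0.02360791,  0.00995998]), 'finger_gap': 0.9983504653160732}
side {'fx': 497.31481817678747, 'fy': 497.31481817678747, 'cx': 322.26471147935644, 'cy': 200.53396154038086, 'k1': -0.11243354799717907, 'R': array([[ 0.79751657, -0.60299082, -0.01921939],
       [-0.42702935, -0.54171291, -0.72401178],
       [ 0.42616107,  0.58561864, -0.6895198 ]]), 't': array([-0.36896588,  0.29528564,  1.22150244])}
top {'fx': 473.4260515560062, 'fy': 473.4260515560062, 'cx': 323.2347165500873, 'cy': 198.11009025808409, 'k1': -0.026493371366395686, 'R': array([[ 0.01807191, -0.9995377 , -0.02444969],
       [-0.99782482, -0.01647963, -0.06382836],
       [ 0.06339593,  0.02555   , -0.99766134]]), 't': array([0.02738103, 0.46589687, 1.37663751])}
```

View pics/side0.png

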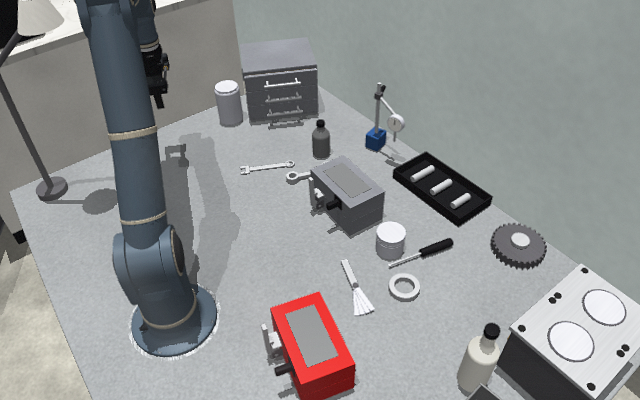

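View pics/top0.png

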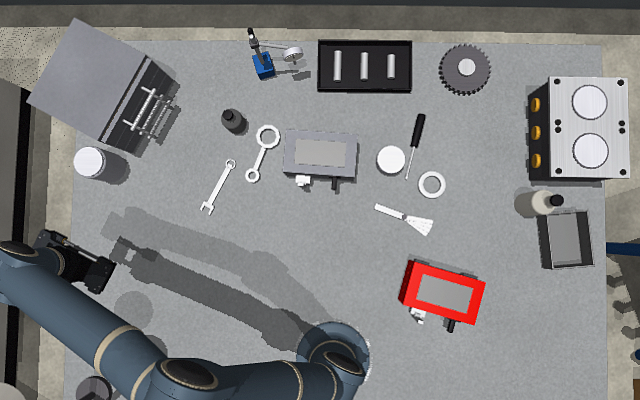

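The grey gauge is at side (347,193) and top (320,155). The red look-alike is at side (312,347) and top (441,292). I choose the grey one and will check it in close crops.

```bash
python3 - <<'E'
import cv2
a=cv2.imread("pics/side0.png")[140:245,270:410];cv2.imwrite("pics/side0c.png",cv2.resize(a,None,fx=5.5,fy=5.5,interpolation=cv2.INTER_CUBIC))
a=cv2.imread("pics/top0.png")[115:205,240:380];cv2.imwrite("pics/top0c.png",cv2.resize(a,None,fx=5.5,fy=5.5,interpolation=cv2.INTER_CUBIC))
E
```

```text
(no output)
```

View pics/side0c.png

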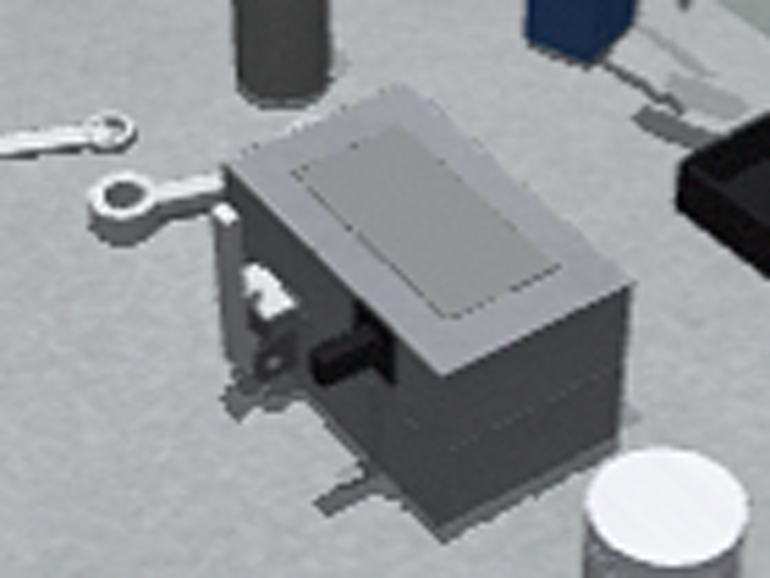

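View pics/top0c.png

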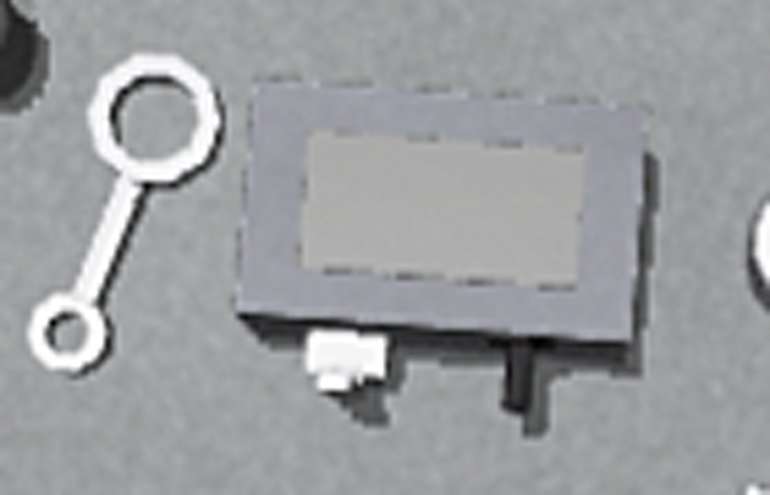

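```bash
cat > h.py <<'E'
import numpy as np, cv2
from cell import get_state, imaging, ctrl
from scipy.spatial.transform import Rotation as Ro
from scipy.optimize import least_squares
import json
def cam(n):
    d=imaging.get_image(n);return d
def proj(d,X):
    X=np.atleast_2d(X);c=X@np.array(d["R"]).T+d["t"];s=c[:,:2]/c[:,2:];r2=(s**2).sum(1,keepdims=True)
    s=s*(1+d["k1"]*r2);return s*[d["fx"],d["fy"]]+[d["cx"],d["cy"]]
def tri(ds,ps):
    return least_squares(lambda X:np.concatenate([(proj(d,X)[0]-p) for d,p in zip(ds,ps)]),[.6,0,.1]).x
def G(p,P):
    c,s=np.cos(p[2]),np.sin(p[2]);P=np.atleast_2d(P)
    return P@np.array([[c,s,0],[-s,c,0],[0,0,1]])+[p[0],p[1],0]
E
python3 - <<'E'
from h import *
S=cam("side");T=cam("top")
ps=np.array([[310.4,170],[342.4,155.5],[385.1,191.8],[350.5,208.5]])
pt=np.array([[283.3,172.1],[286.4,130.3],[357.3,134.6],[354.5,177.2]])
for a,b in zip(ps,pt): print(tri([S,T],[a,b]).round(4))
P=np.array([[-60,100,110],[60,100,110],[60,-100,110],[-60,-100,110.]])/1000
def f(p,full=0):
    Q=G(p,P); return np.concatenate([(proj(S,Q)-ps).ravel(),(proj(T,Q)-pt).ravel(),(proj(S,G(p,[-.06,-.1,0]))-[350.9,238.2]).ravel()])
r=least_squares(f,[.65,0,0]);print(r.x,r.fun.round(1))
for nm,pp in dict(grip=[-89,45,110],levtop=[-91,45,130],hood=[-84,-45,91],hoodtip=[-98,-45,101]).items():
    X=G(r.x,np.array(pp)/1000);print(nm,X.round(4),proj(S,X).round(1),proj(T,X).round(1))
E
```

```text
[0.5297 0.1439 0.1111]
[0.6459 0.1383 0.1113]
[ 0.6382 -0.0589  0.1087]
[ 0.5192 -0.0524  0.1111]
[ 0.5834899   0.04240516 -0.04663388] [-0.9  0.3  0.2 -0.1 -0.1 -0.1 -0.   0.9 -0.3  0.4 -0.3 -0.8  0.9 -0.8
  1.1 -0.2 -1.2 -1.3]
grip [[0.4967 0.0915 0.11  ]] [[311.6 184.3]] [[302.2 184.2]]
levtop [[0.4947 0.0916 0.13  ]] [[310.8 179.3]] [[301.6 184.2]]
hood [[0.4975 0.0014 0.091 ]] [[331.4 206.4]] [[335.  185.1]]
hoodtip [[0.4835 0.002  0.101 ]] [[327.2 205.9]] [[334.7 189.8]]
```

```bash
cat >> h.py <<'E'
GP=np.array([.5835,.0424,-.047])
def down(yaw):  # tool z down, tool y axis at angle yaw+90deg (i.e. along gauge y for yaw=gauge yaw); tool x = -world x' 
    c,s=np.cos(yaw),np.sin(yaw)
    y=np.array([-s,c,0]);z=np.array([0,0,-1.]);return np.column_stack([np.cross(y,z),y,z])
def plan(tgt,Rt,s=None):
    s=s or get_state();R0=Ro.from_rotvec(s["ee_rot"]).as_matrix()
    w=Ro.from_matrix(R0.T@Rt).as_rotvec()
    print("pos",s["tcp_pos"].round(4),"rot-first: turn",w.round(4),"then shift mm",(1000*Rt.T@(np.array(tgt)-s["tcp_pos"])).round(1),"| shift in present axes",(1000*R0.T@(np.array(tgt)-s["tcp_pos"])).round(1))
E
python3 - <<'E'
from h import *
s=get_state();print(Ro.from_rotvec(s["ee_rot"]).as_matrix().round(3))
R=down(GP[2]);print(R.round(3)); 
g=G(GP,[-.089,.045,.110])[0];print(g)
plan(g+[0,0,.006+.075],R)
E
```

```text
[[-0.902  0.431 -0.001]
 [ 0.431  0.902 -0.001]
 [-0.    -0.001 -1.   ]]
[[-0.999  0.047  0.   ]
 [ 0.047  0.999  0.   ]
 [ 0.     0.    -1.   ]]
[0.4967125  0.09153177 0.11      ]
pos [0.2909 0.6087 0.2145] rot-first: turn [-1.200e-03 -2.000e-04 -3.988e-01] then shift mm [-229.9 -506.9   23.5] | shift in present axes [-408.7 -377.8   24. ]
```

Request:
apply_moves(deltas=[{"claw": 1, "az": -0.1}, {"claw": 1, "az": -0.1}, {"claw": 1, "az": -0.1}, {"claw": 1, "az": -0.1}, {"claw": 1, "x": -11, "y": -25}, {"claw": 1, "x": -11, "y": -25}, {"claw": 1, "x": -11, "y": -25}, {"claw": 1, "x": -11, "y": -25}, {"claw": 1, "x": -11, "y": -25}, {"claw": 1, "x": -11, "y": -25}], newtons=25)

```text
$.deltas[0]: bad value
```

Request:
apply_moves(deltas=[{"claw": 1, "x": -12, "y": -26}, {"claw": 1, "x": -12, "y": -26}, {"claw": 1, "x": -12, "y": -26}, {"claw": 1, "x": -12, "y": -26}, {"claw": 1, "x": -12, "y": -26}, {"claw": 1, "x": -12, "y": -26}, {"claw": 1, "x": -12, "y": -26}, {"claw": 1, "x": -12, "y": -26}, {"claw": 1, "x": -12, "y": -26}, {"claw": 1, "x": -12, "y": -26}])

```text
$.deltas[0]: bad value
```

```bash
python3 - <<'E'
from h import *
g=G(GP,[-.089,.045,.110])[0]
plan(g+[0,0,.006+.075],down(GP[2]))
print(get_state()["q"].round(3))
E
```

```text
pos [0.2909 0.6087 0.2145] rot-first: turn [-1.200e-03 -2.000e-04 -3.988e-01] then shift mm [-229.9 -506.9   23.5] | shift in present axes [-408.7 -377.8   24. ]
[-1.154  0.469 -0.049  1.533  0.024  1.141 -0.082]
```

Request:
apply_moves(deltas=[{"claw": 1, "x": 0, "y": 0, "z": 0, "ax": 0, "ay": 0, "az": -0.1}, {"claw": 1, "x": 0, "y": 0, "z": 0, "ax": 0, "ay": 0, "az": -0.1}, {"claw": 1, "x": 0, "y": 0, "z": 0, "ax": 0, "ay": 0, "az": -0.1}, {"claw": 1, "x": 0, "y": 0, "z": 0, "ax": 0, "ay": 0, "az": -0.1}, {"claw": 1, "x": -11, "y": -25, "z": 0, "ax": 0, "ay": 0, "az": 0}, {"claw": 1, "x": -11, "y": -25, "z": 0, "ax": 0, "ay": 0, "az": 0}, {"claw": 1, "x": -11, "y": -25, "z": 0, "ax": 0, "ay": 0, "az": 0}, {"claw": 1, "x": -11, "y": -25, "z": 0, "ax": 0, "ay": 0, "az": 0}, {"claw": 1, "x": -11, "y": -25, "z": 0, "ax": 0, "ay": 0, "az": 0}, {"claw": 1, "x": -11, "y": -25, "z": 0, "ax": 0, "ay": 0, "az": 0}], newtons=25)

```text
time_s: 1.03
tcp_pos: [0.3504, 0.4548, 0.215]
ee_rot: [-0.072, -3.141, 0.0]
ft_force: [-0.2, 0.2, 0.8]
finger_gap: 0.999
```

```bash
python3 - <<'E'
from h import *
g=G(GP,[-.089,.045,.110])[0]
plan(g+[0,0,.006+.075],down(GP[2]))
print(get_state()["q"].round(3))
E
```

```text
pos [0.3504 0.4548 0.215 ] rot-first: turn [-0.0002 -0.0001  0.0012] then shift mm [-163.3 -356.    24. ] | shift in present axes [-162.8 -356.2   24. ]
[-0.9    0.309 -0.11   1.775  0.038  1.061  0.501]
```

Request:
apply_moves(deltas=[{"claw": 1, "x": -15, "y": -33, "z": 0, "ax": 0, "ay": 0, "az": 0}, {"claw": 1, "x": -15, "y": -33, "z": 0, "ax": 0, "ay": 0, "az": 0}, {"claw": 1, "x": -15, "y": -33, "z": 0, "ax": 0, "ay": 0, "az": 0}, {"claw": 1, "x": -15, "y": -33, "z": 0, "ax": 0, "ay": 0, "az": 0}, {"claw": 1, "x": -15, "y": -33, "z": 0, "ax": 0, "ay": 0, "az": 0}, {"claw": 1, "x": -15, "y": -33, "z": 0, "ax": 0, "ay": 0, "az": 0}, {"claw": 1, "x": -15, "y": -33, "z": 0, "ax": 0, "ay": 0, "az": 0}, {"claw": 1, "x": -15, "y": -33, "z": 0, "ax": 0, "ay": 0, "az": 0}, {"claw": 1, "x": -15, "y": -33, "z": 0, "ax": 0, "ay": 0, "az": 0}, {"claw": 1, "x": -15, "y": -33, "z": 0, "ax": 0, "ay": 0, "az": 0}])

```text
time_s: 1.87
tcp_pos: [0.4851, 0.1179, 0.2153]
ee_rot: [0.072, 3.141, 0.0]
ft_force: [0.2, 0.9, -1.3]
finger_gap: 0.997
```

```bash
python3 - <<'E'
from h import *
g=G(GP,[-.089,.045,.110])[0]
S=cam("side")
plan(g+[0,0,.006],down(GP[2]))
print(get_state()["q"].round(3),get_state()["time_s"])
a=S["pixels"][120:245,250:410];cv2.imwrite("pics/s1.png",cv2.resize(a,None,fx=4.5,fy=4.5))
T=cam("top");a=T["pixels"][100:230,220:400];cv2.imwrite("pics/t1.png",cv2.resize(a,None,fx=4,fy=4))
E
```

```text
pos [0.4879 0.1094 0.2154] rot-first: turn [-0.0047  0.0026 -0.0094] then shift mm [ -9.6 -17.4  99.4] | shift in present axes [ -9.5 -16.9  99.5]
[-0.403  0.18   0.108  1.946 -0.016  1.016  1.227] 1.9167
```

View pics/s1.png

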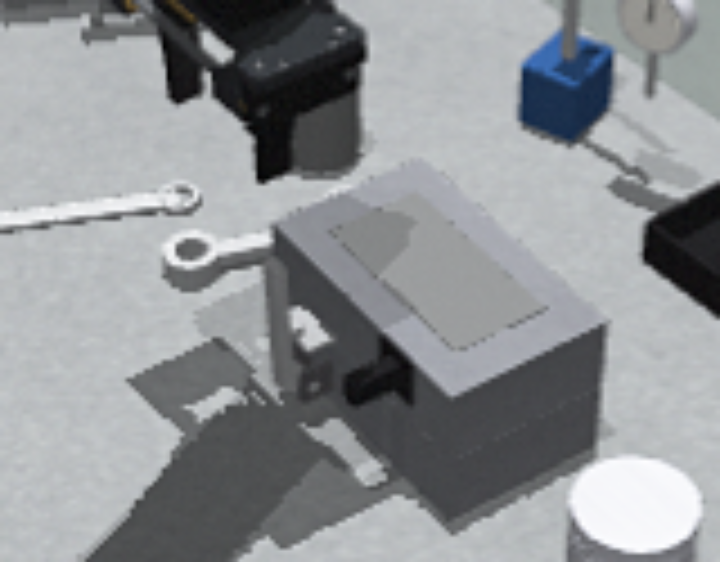

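Request:
apply_moves(deltas=[{"claw": 1, "x": -3, "y": -5, "z": 0, "ax": 0, "ay": 0, "az": 0}, {"claw": 1, "x": -3, "y": -5, "z": 0, "ax": 0, "ay": 0, "az": 0}, {"claw": 1, "x": -3, "y": -5, "z": 0, "ax": 0, "ay": 0, "az": 0}, {"claw": 1, "x": -3, "y": -5, "z": 0, "ax": 0, "ay": 0, "az": 0}, {"claw": 1, "x": 0, "y": 0, "z": 8, "ax": 0, "ay": 0, "az": 0}, {"claw": 1, "x": 0, "y": 0, "z": 8, "ax": 0, "ay": 0, "az": 0}, {"claw": 1, "x": 0, "y": 0, "z": 8, "ax": 0, "ay": 0, "az": 0}, {"claw": 1, "x": 0, "y": 0, "z": 8, "ax": 0, "ay": 0, "az": 0}, {"claw": 1, "x": 0, "y": 0, "z": 0, "ax": 0, "ay": 0, "az": 0}, {"claw": 1, "x": 0, "y": 0, "z": 0, "ax": 0, "ay": 0, "az": 0}])

```text
time_s: 2.8
tcp_pos: [0.4953, 0.0993, 0.1823]
ee_rot: [-0.071, -3.139, 0.001]
ft_force: [0.6, -0.0, 0.6]
finger_gap: 1.004
```

```bash
python3 - <<'E'
from h import *
g=G(GP,[-.089,.045,.110])[0]
plan(g+[0,0,.006],down(GP[2]))
S=cam("side")
a=S["pixels"][100:245,250:410];cv2.imwrite("pics/s2.png",cv2.resize(a,None,fx=4,fy=4))
T=cam("top");a=T["pixels"][100:230,220:400];cv2.imwrite("pics/t2.png",cv2.resize(a,None,fx=4,fy=4))
E
```

```text
pos [0.4953 0.0993 0.1823] rot-first: turn [-0.0005 -0.0017  0.0017] then shift mm [-1.8 -7.7 66.3] | shift in present axes [-1.9 -7.6 66.3]
```

View pics/s2.png

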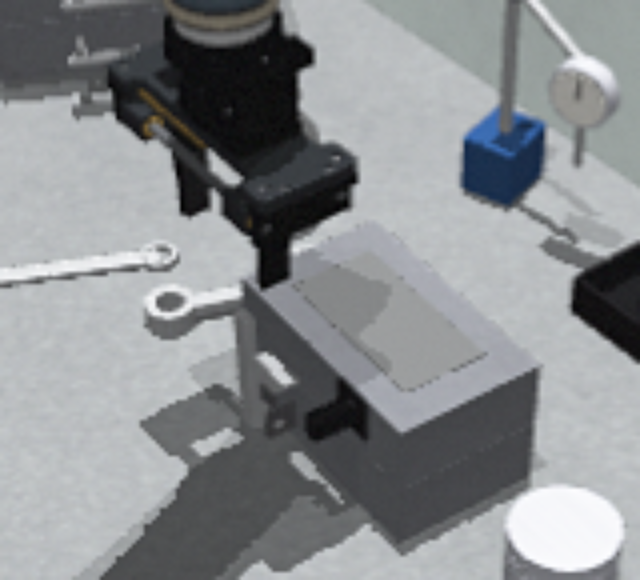

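View pics/t2.png

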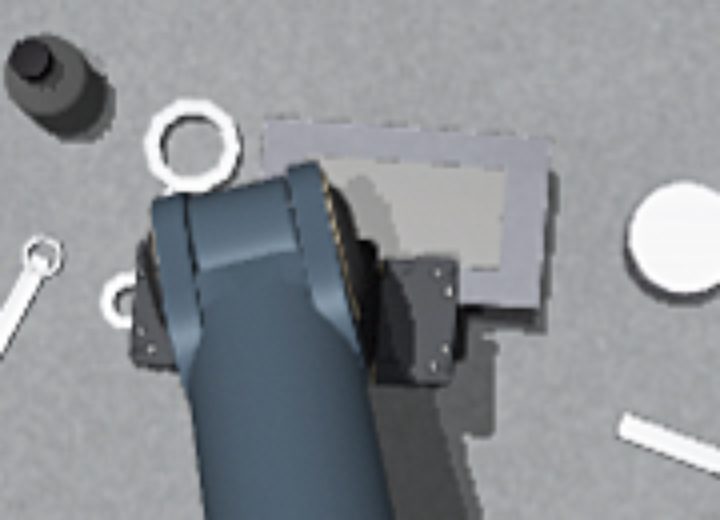

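Request:
apply_moves(deltas=[{"claw": 1, "x": -1, "y": -4, "z": 5, "ax": 0, "ay": 0, "az": 0}, {"claw": 1, "x": -1, "y": -4, "z": 8, "ax": 0, "ay": 0, "az": 0}, {"claw": 1, "x": 0, "y": 0, "z": 10, "ax": 0, "ay": 0, "az": 0}, {"claw": 1, "x": 0, "y": 0, "z": 10, "ax": 0, "ay": 0, "az": 0}, {"claw": 1, "x": 0, "y": 0, "z": 10, "ax": 0, "ay": 0, "az": 0}, {"claw": 1, "x": 0, "y": 0, "z": 10, "ax": 0, "ay": 0, "az": 0}, {"claw": 1, "x": 0, "y": 0, "z": 8, "ax": 0, "ay": 0, "az": 0}, {"claw": 1, "x": 0, "y": 0, "z": 4, "ax": 0, "ay": 0, "az": 0}, {"claw": 1, "x": 0, "y": 0, "z": 0, "ax": 0, "ay": 0, "az": 0}, {"claw": 1, "x": 0, "y": 0, "z": 0, "ax": 0, "ay": 0, "az": 0}])

```text
time_s: 3.73
tcp_pos: [0.4976, 0.0911, 0.118]
ee_rot: [-0.072, -3.141, 0.0]
ft_force: [0.3, -0.0, 0.5]
finger_gap: 1.001
```

```bash
python3 - <<'E'
from h import *
g=G(GP,[-.089,.045,.110])[0]
plan(g+[0,0,.006],down(GP[2]))
S=cam("side")
a=S["pixels"][100:245,250:410];cv2.imwrite("pics/s3.png",cv2.resize(a,None,fx=4,fy=4))
E
```

```text
pos [0.4976 0.0911 0.118 ] rot-first: turn [-0.     -0.0003  0.0013] then shift mm [0.9 0.4 2. ] | shift in present axes [0.9 0.4 2. ]
```

View pics/s3.png

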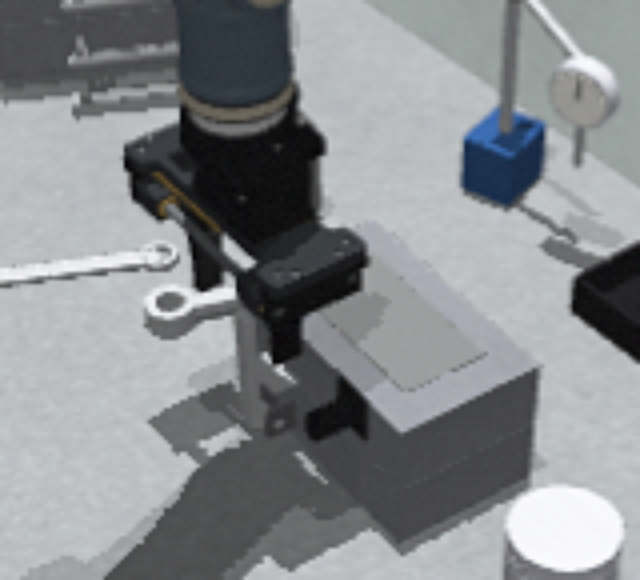

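Request:
apply_moves(deltas=[{"claw": 0, "x": 0, "y": 0, "z": 0, "ax": 0, "ay": 0, "az": 0}, {"claw": 0, "x": 0, "y": 0, "z": 0, "ax": 0, "ay": 0, "az": 0}, {"claw": 0, "x": 0, "y": 0, "z": 0, "ax": 0, "ay": 0, "az": 0}, {"claw": 0, "x": 0, "y": 0, "z": 0, "ax": 0, "ay": 0, "az": 0}, {"claw": 0, "x": 0, "y": 0, "z": 0, "ax": 0, "ay": 0, "az": 0}, {"claw": 0, "x": 0, "y": 0, "z": 0, "ax": 0, "ay": 0, "az": 0}, {"claw": 0, "x": 0, "y": 0, "z": 0, "ax": 0, "ay": 0, "az": 0}, {"claw": 0, "x": 0, "y": 0, "z": 0, "ax": 0, "ay": 0, "az": 0}, {"claw": 0, "x": 0, "y": 0, "z": 0, "ax": 0, "ay": 0, "az": 0}, {"claw": 0, "x": 0, "y": 0, "z": 0, "ax": 0, "ay": 0, "az": 0}], newtons=25)

```text
time_s: 4.62
tcp_pos: [0.4975, 0.0911, 0.1181]
ee_rot: [-0.072, -3.141, -0.0]
ft_force: [-0.7, 0.2, 0.1]
finger_gap: 0.325
```

```bash
python3 - <<'E'
from h import *
s=get_state();print(s["finger_gap"],s["ft_force"],s["wrist_torque"],s["tcp_pos"])
r0=np.array([-.013,.087]);p0=np.array([r0])
prev=r0
for th in np.arange(.1,1.25,.1):
    c,n=np.cos(th),np.sin(th); r=np.array([r0[0]*c-r0[1]*n, r0[1]*c+r0[0]*n]); d=(r-prev)*1000; prev=r
    print(round(th,2),"toolx",(-d[0]).round(1),"toolz",(-d[1]).round(1), "abs",(np.array([-.076,.025])+r).round(3))
E
```

```text
0.3250999751754426 [-0.69782726  0.19537374  0.09327627] [ 0.06903612  0.00974987 -0.01462558] [0.497514   0.0910802  0.11810657]
0.1 toolx 8.6 toolz 1.7 abs [-0.098  0.11 ]
0.2 toolx 8.4 toolz 2.6 abs [-0.106  0.108]
0.3 toolx 8.1 toolz 3.4 abs [-0.114  0.104]
0.4 toolx 7.7 toolz 4.2 abs [-0.122  0.1  ]
0.5 toolx 7.3 toolz 5.0 abs [-0.129  0.095]
0.6 toolx 6.7 toolz 5.7 abs [-0.136  0.089]
0.7 toolx 6.1 toolz 6.3 abs [-0.142  0.083]
0.8 toolx 5.5 toolz 6.9 abs [-0.147  0.076]
0.9 toolx 4.8 toolz 7.4 abs [-0.152  0.069]
1.0 toolx 4.0 toolz 7.8 abs [-0.156  0.061]
1.1 toolx 3.2 toolz 8.2 abs [-0.159  0.053]
1.2 toolx 2.4 toolz 8.5 abs [-0.162  0.044]
```

Request:
apply_moves(deltas=[{"claw": 0, "x": 0, "y": 0, "z": 0, "ax": 0, "ay": 0, "az": 0}, {"claw": 0, "x": 0, "y": 0, "z": 0, "ax": 0, "ay": 0, "az": 0}, {"claw": 0, "x": 0, "y": 0, "z": 0, "ax": 0, "ay": 0, "az": 0}, {"claw": 0, "x": 0, "y": 0, "z": 0, "ax": 0, "ay": 0, "az": 0}, {"claw": 0, "x": 0, "y": 0, "z": 0, "ax": 0, "ay": 0, "az": 0}, {"claw": 0, "x": 0, "y": 0, "z": 0, "ax": 0, "ay": 0, "az": 0}, {"claw": 0, "x": 4, "y": 0, "z": 1, "ax": 0, "ay": 0, "az": 0}, {"claw": 0, "x": 4, "y": 0, "z": 1, "ax": 0, "ay": 0, "az": 0}, {"claw": 0, "x": 4, "y": 0, "z": 1, "ax": 0, "ay": 0, "az": 0}, {"claw": 0, "x": 4, "y": 0, "z": 1.5, "ax": 0, "ay": 0, "az": 0}])

```text
time_s: 5.45
tcp_pos: [0.4841, 0.0953, 0.115]
ee_rot: [0.069, 3.135, 0.008]
ft_force: [2.3, 6.1, 4.9]
finger_gap: 0.169
```

```bash
python3 - <<'E'
from h import *
S=cam("side");s=get_state();print(s["finger_gap"],s["ft_force"],s["wrist_torque"],s["tcp_pos"])
a=S["pixels"][100:245,250:410];cv2.imwrite("pics/s4.png",cv2.resize(a,None,fx=4,fy=4))
E
```

```text
0.16703208145350457 [2.20686587 6.02000986 1.28305942] [ 1.55084192 -0.52429978 -0.02100986] [0.48306638 0.09530317 0.11469992]
```

View pics/s4.png

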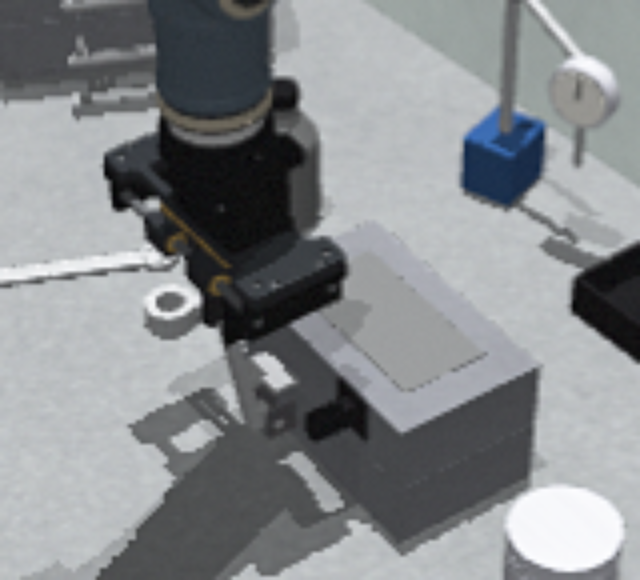

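Request:
apply_moves(deltas=[{"claw": 0, "x": 5.5, "y": 1, "z": 2, "ax": 0, "ay": 0, "az": 0}, {"claw": 0, "x": 5.5, "y": 1, "z": 2.5, "ax": 0, "ay": 0, "az": 0}, {"claw": 0, "x": 5.5, "y": 1, "z": 2.8, "ax": 0, "ay": 0, "az": 0}, {"claw": 0, "x": 5, "y": 1, "z": 3.2, "ax": 0, "ay": 0, "az": 0}, {"claw": 0, "x": 5, "y": 0, "z": 3.5, "ax": 0, "ay": 0, "az": 0}, {"claw": 0, "x": 4.7, "y": 0, "z": 4, "ax": 0, "ay": 0, "az": 0}, {"claw": 0, "x": 4.5, "y": 0, "z": 4.3, "ax": 0, "ay": 0, "az": 0}, {"claw": 0, "x": 4, "y": 0, "z": 4.5, "ax": 0, "ay": 0, "az": 0}, {"claw": 0, "x": 3.8, "y": 0, "z": 5, "ax": 0, "ay": 0, "az": 0}, {"claw": 0, "x": 3.5, "y": 0, "z": 5, "ax": 0, "ay": 0, "az": 0}])

```text
time_s: 6.33
tcp_pos: [0.4325, 0.0987, 0.0771]
ee_rot: [-0.071, -3.137, -0.001]
ft_force: [-6.7, 2.3, 8.2]
finger_gap: 0.176
```

```bash
python3 - <<'E'
from h import *
S=cam("side");s=get_state();print(s["finger_gap"],s["ft_force"],s["wrist_torque"],s["tcp_pos"],s["time_s"])
a=S["pixels"][100:245,250:410];cv2.imwrite("pics/s5.png",cv2.resize(a,None,fx=4,fy=4))
E
```

```text
0.1789726264600185 [-5.71106982  0.53157551  4.31654714] [ 0.66692219  1.0912542  -0.00198568] [0.43181078 0.09869686 0.07621836] 6.3833
```

View pics/s5.png

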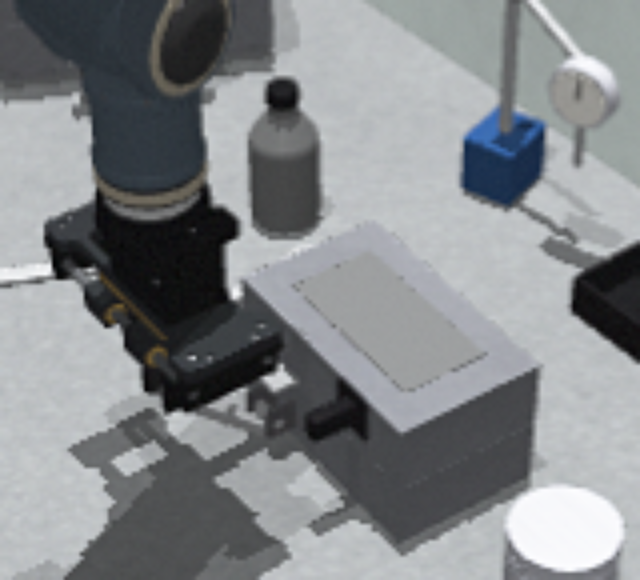

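Request:
apply_moves(deltas=[{"claw": 0, "x": 3, "y": 0, "z": 5, "ax": 0, "ay": 0, "az": 0}, {"claw": 0, "x": 2, "y": 0, "z": 6, "ax": 0, "ay": 0, "az": 0}, {"claw": 0, "x": 1, "y": 0, "z": 4, "ax": 0, "ay": 0, "az": 0}, {"claw": 0, "x": 0, "y": 0, "z": 0, "ax": 0, "ay": 0, "az": 0}, {"claw": 0.5, "x": 0, "y": 0, "z": 0, "ax": 0, "ay": 0, "az": 0}, {"claw": 0.5, "x": 0, "y": 0, "z": 0, "ax": 0, "ay": 0, "az": 0}, {"claw": 0.5, "x": 0, "y": 0, "z": 0, "ax": 0, "ay": 0, "az": 0}, {"claw": 0.5, "x": 0, "y": 0, "z": 0, "ax": 0, "ay": 0, "az": 0}, {"claw": 0.5, "x": 0, "y": 0, "z": -5, "ax": 0, "ay": 0, "az": 0}, {"claw": 0.5, "x": 0, "y": 0, "z": -15, "ax": 0, "ay": 0, "az": 0}])

```text
time_s: 7.22
tcp_pos: [0.4277, 0.0976, 0.081]
ee_rot: [-0.072, -3.137, 0.002]
ft_force: [-0.5, -0.5, 0.4]
finger_gap: 0.472
```

```bash
python3 - <<'E'
from h import *
g=G(GP,[-.087,-.041,.091])[0]
plan(g+[0,0,.006+.06],down(GP[2]))
S=cam("side");s=get_state();print(s["finger_gap"],s["ft_force"],s["tcp_pos"],s["time_s"])
a=S["pixels"][100:245,250:410];cv2.imwrite("pics/s6.png",cv2.resize(a,None,fx=4,fy=4))
E
```

```text
pos [0.4277 0.0976 0.081 ] rot-first: turn [-0.0015 -0.0033  0.0008] then shift mm [-71.2 -88.8 -76. ] | shift in present axes [-70.9 -89.  -76.1]
0.48472467299280775 [0.52968966 0.09068624 2.46499131] [0.4301433  0.09831161 0.08415712] 7.2667
```

View pics/s6.png

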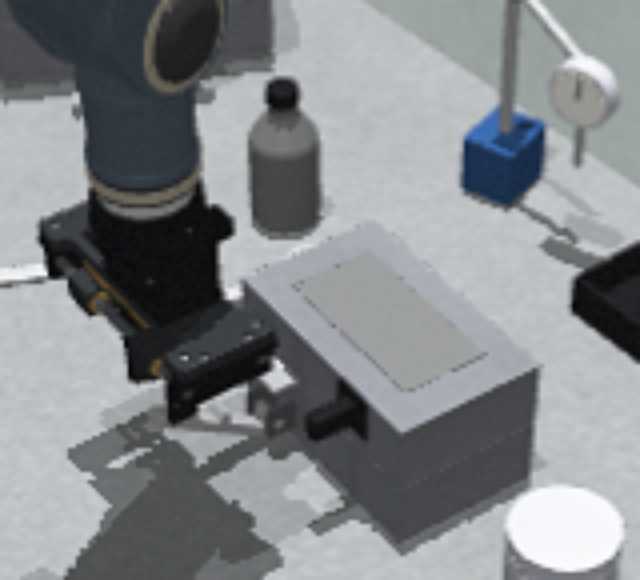

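Request:
apply_moves(deltas=[{"claw": 0.6, "x": 0, "y": 0, "z": -15, "ax": 0, "ay": 0, "az": 0}, {"claw": 0.6, "x": 0, "y": 0, "z": -20, "ax": 0, "ay": 0, "az": 0}, {"claw": 0.6, "x": 0, "y": 0, "z": -20, "ax": 0, "ay": 0, "az": 0}, {"claw": 0.6, "x": 0, "y": -6, "z": -20, "ax": 0, "ay": 0, "az": 0}, {"claw": 0.6, "x": -5, "y": -16, "z": 0, "ax": 0, "ay": 0, "az": 0}, {"claw": 0.6, "x": -10, "y": -16, "z": 0, "ax": 0, "ay": 0, "az": 0}, {"claw": 0.6, "x": -15, "y": -16, "z": 0, "ax": 0, "ay": 0, "az": 0}, {"claw": 0.6, "x": -20, "y": -16, "z": 0, "ax": 0, "ay": 0, "az": 0}, {"claw": 0.6, "x": -15, "y": -14, "z": 0, "ax": 0, "ay": 0, "az": 0}, {"claw": 0.6, "x": -5, "y": -4, "z": 0, "ax": 0, "ay": 0, "az": 0}])

```text
time_s: 8.1
tcp_pos: [0.497, 0.0042, 0.1574]
ee_rot: [0.078, 3.138, -0.002]
ft_force: [0.2, -0.3, 0.5]
finger_gap: 0.603
```

```bash
sed -i 's/GP=.*/GP=np.array([.5835,.0455,-.047])/' h.py; python3 - <<'E'
from h import *
S=cam("side");T=cam("top");s=get_state()
g=G(GP,[-.087,-.045,.091])[0]
plan(g+[0,0,.006],down(GP[2]))
print(s["finger_gap"],s["ft_force"],s["tcp_pos"],s["time_s"])
for i,t in enumerate([.9,1,1.1,1.2]): 
    r=[-.013*np.cos(t)-.105*np.sin(t)-.076,.045,.105*np.cos(t)-.013*np.sin(t)+.025]; print(t,proj(S,G(GP,r))[0].round(1))
a=S["pixels"][100:245,250:410];a=np.hstack([cv2.resize(a,None,fx=3,fy=3),cv2.resize(T["pixels"][120:220,260:360],(320,435))]);cv2.imwrite("pics/s7.png",a)
E
```

```text
pos [0.4952 0.0062 0.1568] rot-first: turn [-0.0002  0.0003 -0.0013] then shift mm [ 0.7 -1.6 59.8] | shift in present axes [ 0.7 -1.6 59.8]
0.6035424037670363 [ 1.01068452 -0.43847866  0.41998633] [0.49522192 0.0061916  0.15683831] 8.2
0.9 [288.5 202.3]
1 [287.2 205.4]
1.1 [286.2 208.4]
1.2 [285.5 211.4]
```

View pics/s7.png

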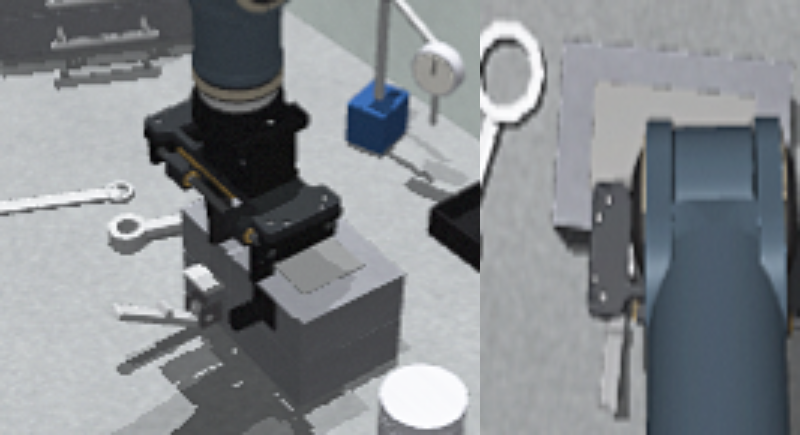

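Request:
apply_moves(deltas=[{"claw": 0.6, "x": 0, "y": -1, "z": 8, "ax": 0, "ay": 0, "az": 0}, {"claw": 0.6, "x": 0, "y": -1, "z": 12, "ax": 0, "ay": 0, "az": 0}, {"claw": 0.6, "x": 0, "y": 0, "z": 12, "ax": 0, "ay": 0, "az": 0}, {"claw": 0.6, "x": 0, "y": 0, "z": 12, "ax": 0, "ay": 0, "az": 0}, {"claw": 0.6, "x": 0, "y": 0, "z": 10, "ax": 0, "ay": 0, "az": 0}, {"claw": 0.6, "x": 0, "y": 0, "z": 4, "ax": 0, "ay": 0, "az": 0}, {"claw": 0.6, "x": 0, "y": 0, "z": 0, "ax": 0, "ay": 0, "az": 0}, {"claw": 0, "x": 0, "y": 0, "z": 0, "ax": 0, "ay": 0, "az": 0}, {"claw": 0, "x": 0, "y": 0, "z": 0, "ax": 0, "ay": 0, "az": 0}, {"claw": 0, "x": 0, "y": 0, "z": 0, "ax": 0, "ay": 0, "az": 0}], newtons=20)

```text
time_s: 9.03
tcp_pos: [0.4951, 0.0052, 0.0995]
ee_rot: [0.072, 3.139, 0.001]
ft_force: [-0.2, -0.4, -0.5]
finger_gap: 0.449
```

```bash
python3 - <<'E'
from h import *
S=cam("side");s=get_state()
g=G(GP,[-.087,-.045,.091])[0]
plan(g+[0,0,.006],down(GP[2]))
print(s["finger_gap"],s["ft_force"],s["tcp_pos"],s["time_s"])
a=S["pixels"][100:245,250:410];a=cv2.resize(a,None,fx=4,fy=4);cv2.imwrite("pics/s8.png",a)
# arc
h=np.array([.060,.056]);r0=np.array([-.087,.091])-h;prev=r0
for th in np.arange(.1,1.75,.1):
    c,n=np.cos(th),np.sin(th); r=np.array([r0[0]*c+r0[1]*n,-r0[0]*n+r0[1]*c]);d=(r-prev)*1000;prev=r
    print(round(th,2),"toolx",(-d[0]).round(1),"toolz",(-d[1]).round(1),(h+r).round(3))
E
```

```text
pos [0.495  0.0052 0.0994] rot-first: turn [0.0004 0.0012 0.0013] then shift mm [ 0.5 -0.6  2.4] | shift in present axes [ 0.5 -0.6  2.4]
0.4129278877025027 [ 0.15638226 -0.22222982  0.06455988] [0.49502202 0.00521184 0.09940582] 9.0833
0.1 toolx -4.2 toolz -14.5 [-0.083  0.106]
0.2 toolx -5.7 toolz -14.0 [-0.077  0.12 ]
0.3 toolx -7.0 toolz -13.4 [-0.07   0.133]
0.4 toolx -8.3 toolz -12.6 [-0.062  0.145]
0.5 toolx -9.5 toolz -11.7 [-0.052  0.157]
0.6 toolx -10.7 toolz -10.7 [-0.042  0.168]
0.7 toolx -11.7 toolz -9.6 [-0.03   0.177]
0.8 toolx -12.6 toolz -8.4 [-0.017  0.186]
0.9 toolx -13.3 toolz -7.1 [-0.004  0.193]
1.0 toolx -14.0 toolz -5.7 [0.01  0.199]
1.1 toolx -14.5 toolz -4.3 [0.025 0.203]
1.2 toolx -14.8 toolz -2.8 [0.039 0.206]
1.3 toolx -15.0 toolz -1.3 [0.054 0.207]
1.4 toolx -15.1 toolz 0.2 [0.07  0.207]
1.5 toolx -15.0 toolz 1.7 [0.085 0.205]
1.6 toolx -14.8 toolz 3.2 [0.099 0.202]
1.7 toolx -14.4 toolz 4.7 [0.114 0.197]
```

View pics/s8.png

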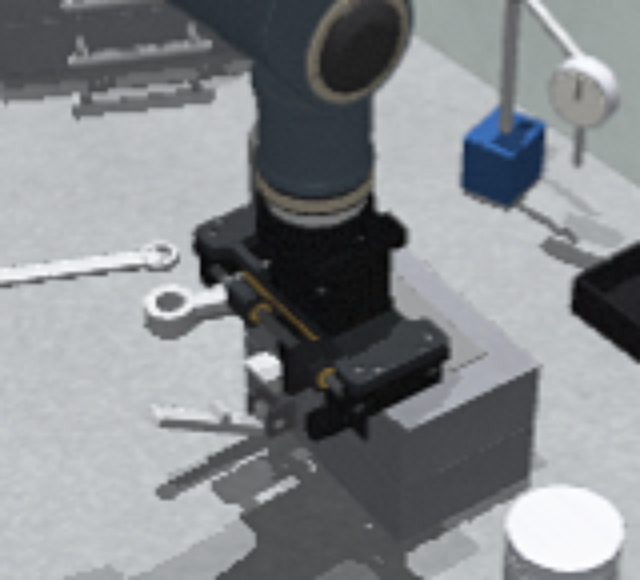

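Request:
apply_moves(deltas=[{"claw": 0, "x": 0, "y": 0, "z": 0, "ax": 0, "ay": 0, "az": 0}, {"claw": 0, "x": 0, "y": 0, "z": 0, "ax": 0, "ay": 0, "az": 0}, {"claw": 0, "x": 0, "y": 0, "z": 0, "ax": 0, "ay": 0, "az": 0}, {"claw": 0, "x": 0, "y": 0, "z": 0, "ax": 0, "ay": 0, "az": 0}, {"claw": 0, "x": 0, "y": 0, "z": 0, "ax": 0, "ay": 0, "az": 0}, {"claw": 0, "x": -1, "y": 0, "z": -4, "ax": 0, "ay": 0, "az": 0}, {"claw": 0, "x": -2, "y": 0, "z": -7.5, "ax": 0, "ay": 0, "az": 0}, {"claw": 0, "x": -2.5, "y": 0, "z": -7.5, "ax": 0, "ay": 0, "az": 0}, {"claw": 0, "x": -3, "y": 0, "z": -7, "ax": 0, "ay": 0, "az": 0}, {"claw": 0, "x": -3, "y": 0, "z": -7, "ax": 0, "ay": 0, "az": 0}])

```text
time_s: 9.92
tcp_pos: [0.5068, 0.0046, 0.133]
ee_rot: [0.072, 3.14, 0.0]
ft_force: [0.0, -0.2, -0.5]
finger_gap: 0.004
```

```bash
python3 - <<'E'
from h import *
S=cam("side");s=get_state()
print(s["finger_gap"],s["ft_force"],s["tcp_pos"],s["time_s"])
a=S["pixels"][100:245,250:410];a=cv2.resize(a,None,fx=4,fy=4);cv2.imwrite("pics/s9.png",a)
E
```

```text
0.0033028204010253923 [ 1.66434529 -0.48577683  1.3223858 ] [0.50846002 0.00464957 0.1343185 ] 9.9667
```

View pics/s9.png

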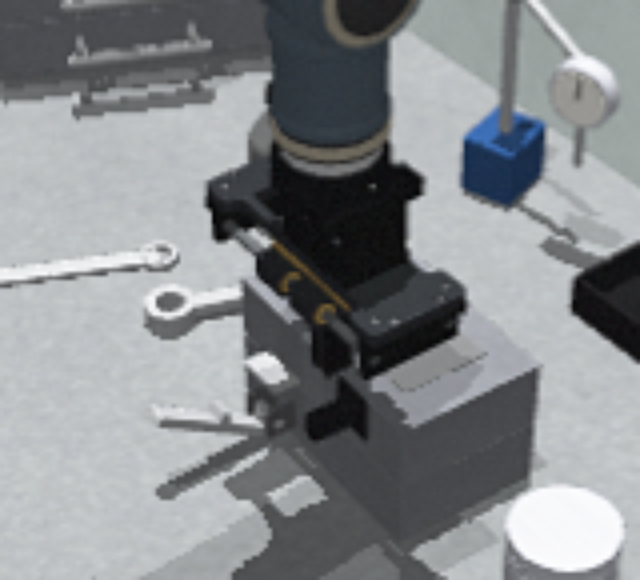

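```bash
python3 - <<'E'
from h import *
S=cam("side");T=cam("top");s=get_state()
print(s["finger_gap"],s["ft_force"],s["tcp_pos"],s["time_s"])
x0,y0=300,150
a=cv2.resize(S["pixels"][y0:y0+80,x0:x0+100],None,fx=8,fy=7.5,interpolation=cv2.INTER_CUBIC)
a=cv2.resize(S["pixels"][y0:y0+75,x0:x0+100],None,fx=8,fy=8,interpolation=cv2.INTER_CUBIC)
def dot(X,c):
    p=proj(S,X)[0];cv2.circle(a,(int((p[0]-x0+.5)*8),int((p[1]-y0+.5)*8)),4,c,1)
R=Ro.from_rotvec(s["ee_rot"]).as_matrix();t=s["tcp_pos"]
dot(t+R@[0,0,.025],(0,0,255));dot(t,(0,255,0))
for q in ([-98,-45,101],[-98,-45,81],[-60,-45,101],[-60,-45,81]): dot(G(GP,np.array(q)/1000),(255,255,0))
cv2.imwrite("pics/s10.png",a)
E
```

```text
0.006747306647687078 [-0.37641637  0.02407537 -0.66540767] [0.50694054 0.00465081 0.13271233] 10.0667
```

View pics/s10.png

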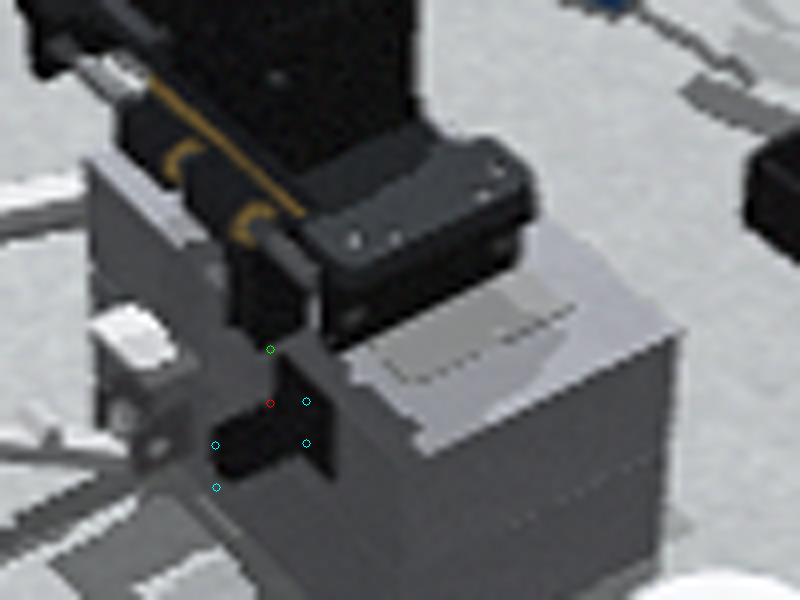

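```bash
python3 - <<'E'
from h import *
S=cam("side")
for l in (0,.005,.01,.015,.02,.025):
  print(l,proj(S,[[.4953+.0,.0993-.0435,.1823-l],[.4953,.0993-.0585,.1823-l],[.497,.0042,.1574-l],[.497,.0042-.03,.1574-l],[.508,.0047,.134-l]]).round(1).tolist())
E
```

```text
0 [[318.1, 171.4], [321.5, 174.3], [330.4, 188.1], [337.4, 194.1], [333.6, 192.7]]
0.005 [[318.2, 172.8], [321.5, 175.7], [330.5, 189.5], [337.4, 195.5], [333.6, 194.1]]
0.01 [[318.2, 174.2], [321.6, 177.1], [330.5, 190.9], [337.4, 196.9], [333.6, 195.4]]
0.015 [[318.3, 175.6], [321.6, 178.5], [330.5, 192.2], [337.4, 198.2], [333.6, 196.7]]
0.02 [[318.3, 177.0], [321.6, 179.9], [330.5, 193.6], [337.4, 199.6], [333.6, 198.1]]
0.025 [[318.4, 178.4], [321.7, 181.3], [330.5, 195.0], [337.4, 201.0], [333.6, 199.4]]
```

```bash
python3 - <<'E'
import cv2
a=cv2.imread("pics/s7.png");cv2.imwrite("pics/s7b.png",cv2.resize(a[150:400,130:450],None,fx=2.4,fy=2.4))
a=cv2.imread("pics/s2.png");cv2.imwrite("pics/s2b.png",cv2.resize(a[150:350,130:430],None,fx=2.4,fy=2.4))
E
```

```text
(no output)
```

View pics/s7b.png

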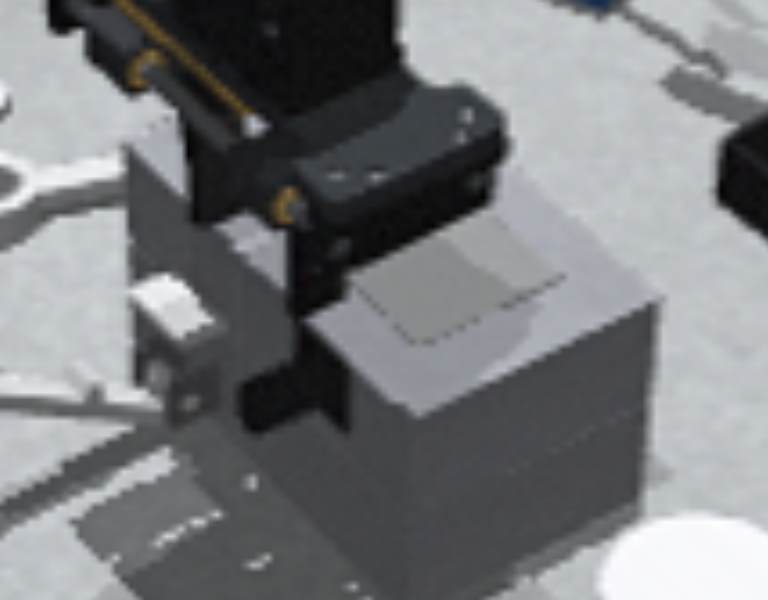

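View pics/s2b.png

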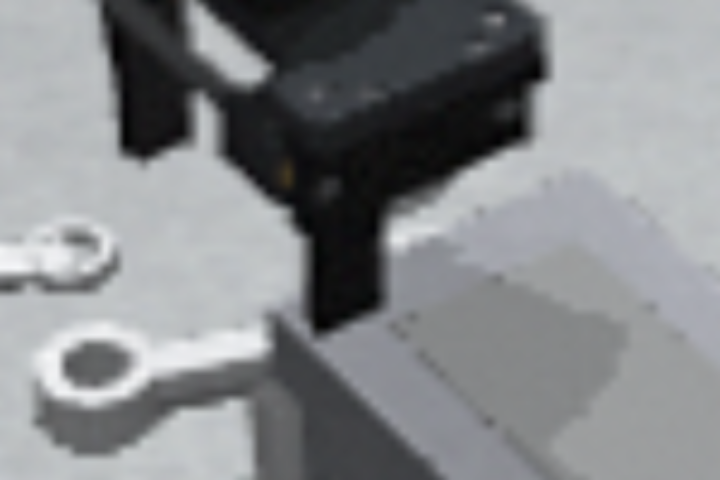

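The fingertips project about 22 mm above where the reported TCP puts them, in three pictures. So the first grasp closed just above the fin. I'll lower by that much and grasp again.

Request:
apply_moves(deltas=[{"claw": 0.6, "x": 4, "y": 0, "z": 0, "ax": 0, "ay": 0, "az": 0}, {"claw": 0.6, "x": 4, "y": 0, "z": 0, "ax": 0, "ay": 0, "az": 0}, {"claw": 0.6, "x": 4, "y": 0, "z": 0, "ax": 0, "ay": 0, "az": 0}, {"claw": 0.6, "x": 0, "y": 0, "z": 0, "ax": 0, "ay": 0, "az": 0}, {"claw": 0.6, "x": 0, "y": 0, "z": 0, "ax": 0, "ay": 0, "az": 0}, {"claw": 0.6, "x": 0, "y": 0, "z": 0, "ax": 0, "ay": 0, "az": 0}, {"claw": 0.6, "x": 0, "y": 0, "z": 4, "ax": 0, "ay": 0, "az": 0}, {"claw": 0.6, "x": 0, "y": 0, "z": 6, "ax": 0, "ay": 0, "az": 0}, {"claw": 0.6, "x": 0, "y": 0, "z": 6, "ax": 0, "ay": 0, "az": 0}, {"claw": 0.6, "x": 0, "y": 0, "z": 6, "ax": 0, "ay": 0, "az": 0}])

```text
time_s: 10.95
tcp_pos: [0.4939, 0.0051, 0.109]
ee_rot: [-0.072, -3.14, -0.0]
ft_force: [0.3, 0.4, -0.3]
finger_gap: 0.583
```

Request:
apply_moves(deltas=[{"claw": 0.6, "x": 0, "y": 0, "z": 7, "ax": 0, "ay": 0, "az": 0}, {"claw": 0.6, "x": 0, "y": 0, "z": 7, "ax": 0, "ay": 0, "az": 0}, {"claw": 0.6, "x": 0, "y": 0, "z": 7, "ax": 0, "ay": 0, "az": 0}, {"claw": 0.6, "x": 0, "y": 0, "z": 6, "ax": 0, "ay": 0, "az": 0}, {"claw": 0.6, "x": 0, "y": 0, "z": 4, "ax": 0, "ay": 0, "az": 0}, {"claw": 0.6, "x": 0, "y": 0, "z": 2, "ax": 0, "ay": 0, "az": 0}, {"claw": 0.6, "x": 0, "y": 0, "z": 0, "ax": 0, "ay": 0, "az": 0}, {"claw": 0.6, "x": 0, "y": 0, "z": 0, "ax": 0, "ay": 0, "az": 0}, {"claw": 0.6, "x": 0, "y": 0, "z": 0, "ax": 0, "ay": 0, "az": 0}, {"claw": 0.6, "x": 0, "y": 0, "z": 0, "ax": 0, "ay": 0, "az": 0}])

```text
time_s: 11.78
tcp_pos: [0.4944, 0.0052, 0.0772]
ee_rot: [0.072, 3.14, 0.0]
ft_force: [0.8, 0.7, -0.6]
finger_gap: 0.602
```

```bash
python3 - <<'E'
from h import *
S=cam("side");s=get_state()
print(s["finger_gap"],s["ft_force"],s["tcp_pos"],s["time_s"])
a=cv2.resize(S["pixels"][140:240,290:400],None,fx=6,fy=6,interpolation=cv2.INTER_CUBIC);cv2.imwrite("pics/s11.png",a)
E
```

```text
0.6017409695592467 [-0.3004538  -0.06979543 -0.0074123 ] [0.49435686 0.00517976 0.07716028] 11.8333
```

View pics/s11.png

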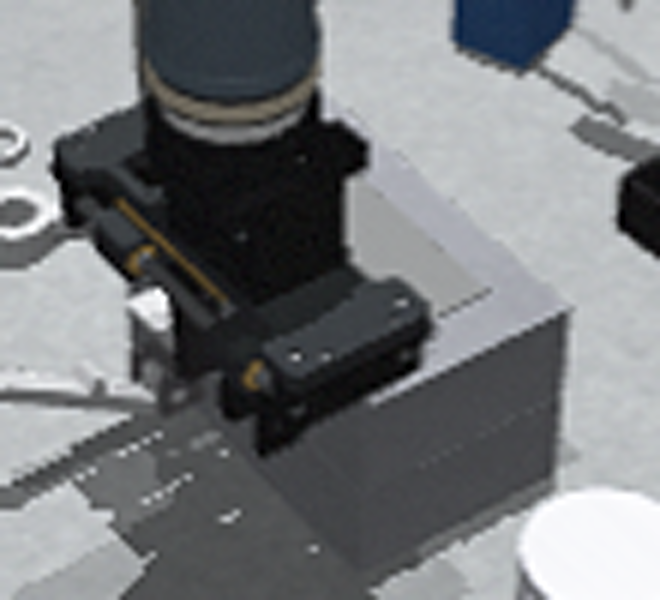

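Request:
apply_moves(deltas=[{"claw": 0, "x": 0, "y": 0, "z": 0, "ax": 0, "ay": 0, "az": 0}, {"claw": 0, "x": 0, "y": 0, "z": 0, "ax": 0, "ay": 0, "az": 0}, {"claw": 0, "x": 0, "y": 0, "z": 0, "ax": 0, "ay": 0, "az": 0}, {"claw": 0, "x": 0, "y": 0, "z": 0, "ax": 0, "ay": 0, "az": 0}, {"claw": 0, "x": 0, "y": 0, "z": 0, "ax": 0, "ay": 0, "az": 0}, {"claw": 0, "x": 0, "y": 0, "z": 0, "ax": 0, "ay": 0, "az": 0}, {"claw": 0, "x": 0, "y": 0, "z": 0, "ax": 0, "ay": 0, "az": 0}, {"claw": 0, "x": 0, "y": 0, "z": 0, "ax": 0, "ay": 0, "az": 0}, {"claw": 0, "x": 0, "y": 0, "z": 0, "ax": 0, "ay": 0, "az": 0}, {"claw": 0, "x": 0, "y": 0, "z": 0, "ax": 0, "ay": 0, "az": 0}], newtons=20)

```text
time_s: 12.67
tcp_pos: [0.4941, 0.0049, 0.0768]
ee_rot: [-0.073, -3.141, 0.0]
ft_force: [-0.6, -1.0, 0.2]
finger_gap: 0.162
```

Request:
apply_moves(deltas=[{"claw": 0, "x": -1, "y": 0, "z": -4, "ax": 0, "ay": 0, "az": 0}, {"claw": 0, "x": -2, "y": 0, "z": -7, "ax": 0, "ay": 0, "az": 0}, {"claw": 0, "x": -2.5, "y": 0, "z": -7, "ax": 0, "ay": 0, "az": 0}, {"claw": 0, "x": -3, "y": 0, "z": -7, "ax": 0, "ay": 0, "az": 0}, {"claw": 0, "x": -3, "y": 0, "z": -7, "ax": 0, "ay": 0, "az": 0}, {"claw": 0, "x": -3.5, "y": 0, "z": -6.7, "ax": 0, "ay": 0, "az": 0}, {"claw": 0, "x": -3.5, "y": 0, "z": -6.5, "ax": 0, "ay": 0, "az": 0}, {"claw": 0, "x": -4, "y": 0, "z": -6.3, "ax": 0, "ay": 0, "az": 0}, {"claw": 0, "x": -4.5, "y": 0, "z": -6, "ax": 0, "ay": 0, "az": 0}, {"claw": 0, "x": -4.7, "y": 0, "z": -5.8, "ax": 0, "ay": 0, "az": 0}])

```text
time_s: 13.5
tcp_pos: [0.5256, 0.003, 0.1406]
ee_rot: [-0.072, -3.14, 0.001]
ft_force: [0.3, -3.8, -3.4]
finger_gap: 0.158
```

```bash
python3 - <<'E'
from h import *
S=cam("side");s=get_state()
print(s["finger_gap"],s["ft_force"],s["wrist_torque"],s["tcp_pos"],s["time_s"])
a=cv2.resize(S["pixels"][110:240,280:400],None,fx=4.5,fy=4.5,interpolation=cv2.INTER_CUBIC);cv2.imwrite("pics/s12.png",a)
E
```

```text
0.15951573213728143 [-2.01505923 -4.07067819  1.17370779] [-0.87115163  0.66836604 -0.10492135] [0.52669875 0.00296114 0.14170101] 13.55
```

View pics/s12.png

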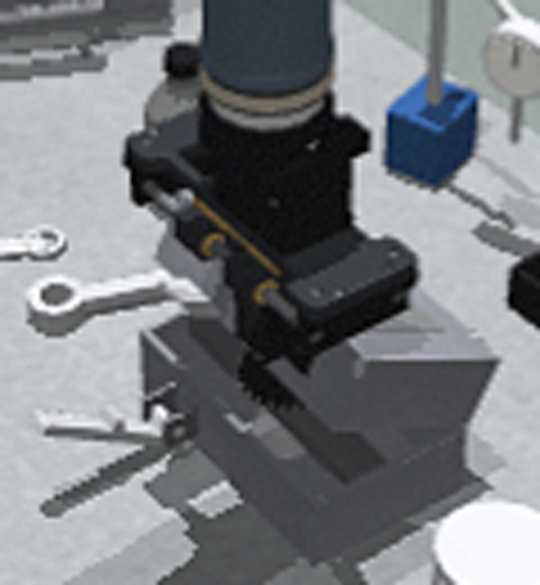

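Request:
apply_moves(deltas=[{"claw": 0, "x": -6.7, "y": 0, "z": -7.7, "ax": 0, "ay": 0, "az": 0}, {"claw": 0, "x": -7, "y": 0, "z": -7.2, "ax": 0, "ay": 0, "az": 0}, {"claw": 0, "x": -7.5, "y": 0, "z": -6.7, "ax": 0, "ay": 0, "az": 0}, {"claw": 0, "x": -8, "y": 0, "z": -6.2, "ax": 0, "ay": 0, "az": 0}, {"claw": 0, "x": -8.5, "y": 0, "z": -5.8, "ax": 0, "ay": 0, "az": 0}, {"claw": 0, "x": -8.8, "y": 0, "z": -5.2, "ax": 0, "ay": 0, "az": 0}, {"claw": 0, "x": -9, "y": 0, "z": -4.6, "ax": 0, "ay": 0, "az": 0}, {"claw": 0, "x": -9.3, "y": 0, "z": -4, "ax": 0, "ay": 0, "az": 0}, {"claw": 0, "x": -9.6, "y": 0, "z": -3.5, "ax": 0, "ay": 0, "az": 0}, {"claw": 0, "x": -9.8, "y": 0, "z": -3, "ax": 0, "ay": 0, "az": 0}])

```text
time_s: 14.38
tcp_pos: [0.6094, -0.002, 0.1934]
ee_rot: [-0.073, -3.138, 0.004]
ft_force: [-0.3, -6.0, -8.7]
finger_gap: 0.158
```

```bash
python3 - <<'E'
from h import *
S=cam("side");s=get_state()
print(s["finger_gap"],s["ft_force"],s["wrist_torque"],s["tcp_pos"],s["time_s"],s["q"].round(2))
a=cv2.resize(S["pixels"][90:240,280:420],None,fx=4,fy=4,interpolation=cv2.INTER_CUBIC);cv2.imwrite("pics/s13.png",a)
E
```

```text
0.16054420841975117 [ 2.18851316 -7.12171889 -4.97505279] [-1.29766035 -0.018072   -0.17818182] [ 0.61169326 -0.00214308  0.19392965] 14.4333 [-0.21  0.38  0.19  1.73 -0.08  1.04  1.53]
```

View pics/s13.png

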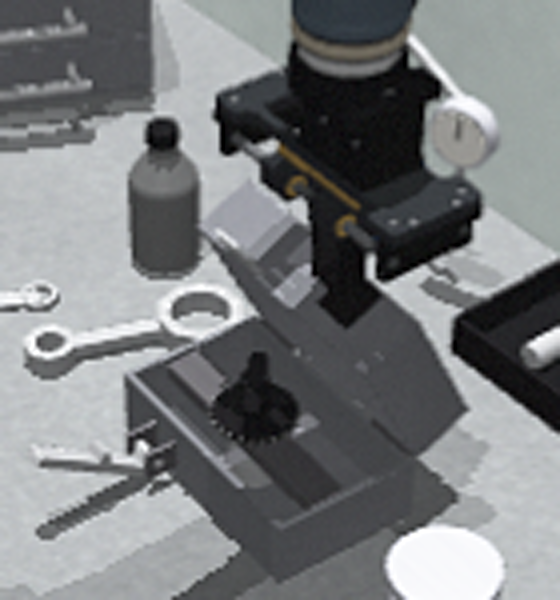

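Request:
apply_moves(deltas=[{"claw": 0, "x": -10, "y": -0.5, "z": -2, "ax": 0, "ay": 0, "az": 0}, {"claw": 0, "x": -10.5, "y": -0.5, "z": -1.3, "ax": 0, "ay": 0, "az": 0}, {"claw": 0, "x": -10.5, "y": -0.5, "z": -0.7, "ax": 0, "ay": 0, "az": 0}, {"claw": 0, "x": -10.5, "y": -0.5, "z": 0, "ax": 0, "ay": 0, "az": 0}, {"claw": 0, "x": -10.5, "y": 0, "z": 0.7, "ax": 0, "ay": 0, "az": 0}, {"claw": 0, "x": -10.5, "y": 0, "z": 1.4, "ax": 0, "ay": 0, "az": 0}, {"claw": 0, "x": -10.3, "y": 0, "z": 2, "ax": 0, "ay": 0, "az": 0}, {"claw": 0, "x": -8, "y": 0, "z": 2, "ax": 0, "ay": 0, "az": 0}, {"claw": 0, "x": 0, "y": 0, "z": 0, "ax": 0, "ay": 0, "az": 0}, {"claw": 0, "x": 0, "y": 0, "z": 0, "ax": 0, "ay": 0, "az": 0}])

```text
time_s: 15.27
tcp_pos: [0.6908, -0.0069, 0.1915]
ee_rot: [-0.073, -3.14, 0.002]
ft_force: [-0.0, -5.3, -3.6]
finger_gap: 0.161
```

```bash
python3 - <<'E'
from h import *
S=cam("side");s=get_state()
print(s["finger_gap"],s["ft_force"],s["wrist_torque"],s["tcp_pos"],s["time_s"],s["q"].round(2))
a=cv2.resize(S["pixels"][70:240,280:430],None,fx=3.5,fy=3.5,interpolation=cv2.INTER_CUBIC);cv2.imwrite("pics/s14.png",a)
E
```

```text
0.1605295833574542 [-0.73871973 -4.45010503 -3.94745132] [-1.08665101  0.16381593 -0.14853333] [ 0.69055774 -0.0068819   0.19162834] 15.3167 [-0.18  0.51  0.19  1.53 -0.1   1.11  1.56]
```

View pics/s14.png

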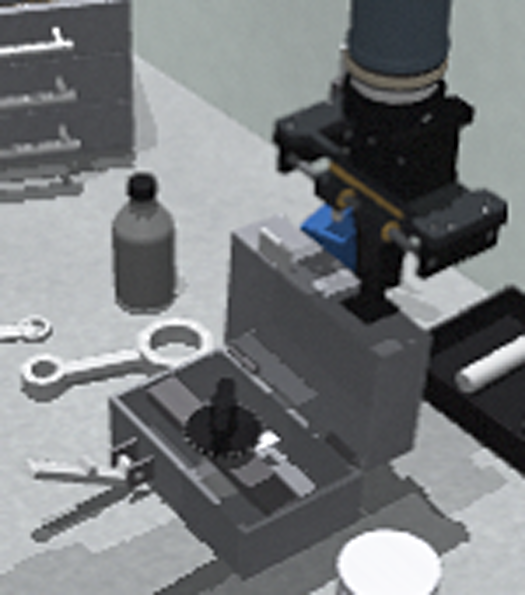

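Request:
apply_moves(deltas=[{"claw": 0.5, "x": 0, "y": 0, "z": 0, "ax": 0, "ay": 0, "az": 0}, {"claw": 0.5, "x": 0, "y": 0, "z": 0, "ax": 0, "ay": 0, "az": 0}, {"claw": 0.5, "x": 0, "y": 0, "z": 0, "ax": 0, "ay": 0, "az": 0}, {"claw": 0.5, "x": 0, "y": 0, "z": 0, "ax": 0, "ay": 0, "az": 0}, {"claw": 0.6, "x": 0, "y": 0, "z": 0, "ax": 0, "ay": 0, "az": 0}, {"claw": 0.7, "x": 0, "y": 0, "z": -10, "ax": 0, "ay": 0, "az": 0}, {"claw": 0.7, "x": 0, "y": 0, "z": -15, "ax": 0, "ay": 0, "az": 0}, {"claw": 0.7, "x": 0, "y": 0, "z": -15, "ax": 0, "ay": 0, "az": 0}, {"claw": 0.7, "x": 0, "y": 0, "z": -15, "ax": 0, "ay": 0, "az": 0}, {"claw": 0.7, "x": 10, "y": 0, "z": -5, "ax": 0, "ay": 0, "az": 0}])

```text
time_s: 16.15
tcp_pos: [0.6828, -0.0051, 0.2553]
ee_rot: [0.071, 3.134, 0.001]
ft_force: [1.1, 0.5, 0.1]
finger_gap: 0.694
```

Request:
apply_moves(deltas=[{"claw": 0.7, "x": 25, "y": 0, "z": 0, "ax": 0, "ay": 0, "az": 0}, {"claw": 0.7, "x": 25, "y": 0, "z": 0, "ax": 0, "ay": 0, "az": 0}, {"claw": 0.7, "x": 25, "y": 0, "z": 0, "ax": 0, "ay": 0, "az": 0}, {"claw": 0.7, "x": 25, "y": 0, "z": 0, "ax": 0, "ay": 0, "az": 0}, {"claw": 0.7, "x": 25, "y": 0, "z": 0, "ax": 0, "ay": 0, "az": 0}, {"claw": 0.7, "x": 25, "y": 0, "z": 0, "ax": 0, "ay": 0, "az": 0}, {"claw": 0.7, "x": 25, "y": 0, "z": 0, "ax": 0, "ay": 0, "az": 0}, {"claw": 0.7, "x": 15, "y": 0, "z": 0, "ax": 0, "ay": 0, "az": 0}, {"claw": 0.7, "x": 0, "y": 0, "z": 0, "ax": 0, "ay": 0, "az": 0}, {"claw": 0.7, "x": 0, "y": 0, "z": 0, "ax": 0, "ay": 0, "az": 0}])

```text
time_s: 16.98
tcp_pos: [0.4901, 0.0035, 0.2525]
ee_rot: [0.071, 3.139, 0.001]
ft_force: [0.6, -0.4, -0.3]
finger_gap: 0.698
```

```bash
python3 - <<'E'
from h import *
S=cam("side");T=cam("top");s=get_state()
print(s["finger_gap"],s["ft_force"],s["wrist_torque"],s["tcp_pos"],s["time_s"],s["q"].round(2))
cv2.imwrite("pics/S15.png",S["pixels"]);cv2.imwrite("pics/T15.png",T["pixels"])
a=cv2.resize(S["pixels"][110:240,270:430],None,fx=4.8,fy=4.5,interpolation=cv2.INTER_CUBIC);cv2.imwrite("pics/s15.png",a)
a=cv2.resize(T["pixels"][90:220,240:400],None,fx=4.8,fy=4.5,interpolation=cv2.INTER_CUBIC);cv2.imwrite("pics/t15.png",a)
E
```

```text
0.7025577849804855 [-0.48714858  0.124032   -0.5108422 ] [ 0.0508624  -0.0316333  -0.00880294] [0.49137168 0.00338094 0.25227705] 17.0833 [-0.26  0.13  0.18  1.92 -0.03  1.1   1.46]
```

View pics/s15.png

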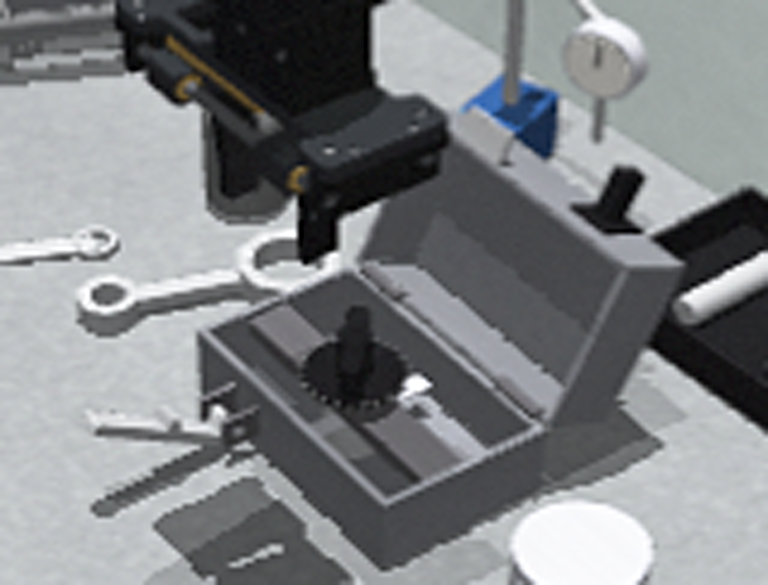

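View pics/t15.png

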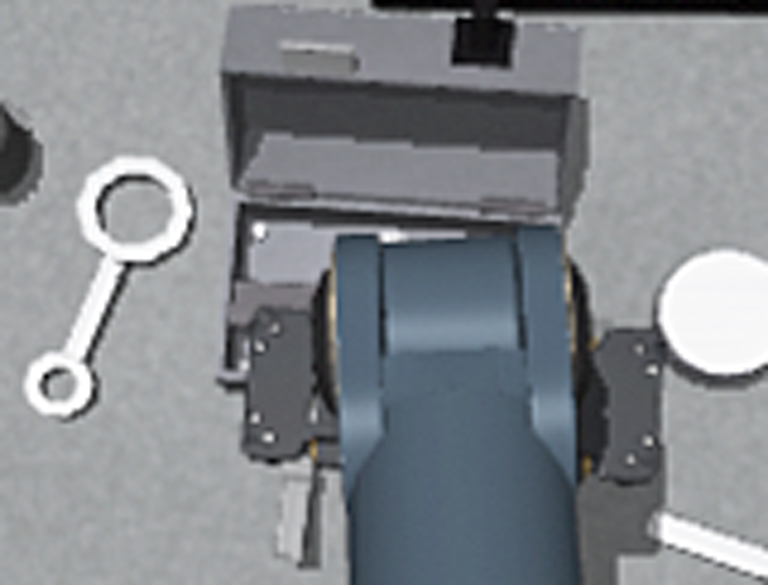

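Request:
apply_moves(deltas=[{"claw": 0.8, "x": 0, "y": 20, "z": 0, "ax": 0, "ay": 0, "az": 0}, {"claw": 0.8, "x": 0, "y": 25, "z": 0, "ax": 0, "ay": 0, "az": 0}, {"claw": 0.8, "x": 0, "y": 25, "z": 0, "ax": 0, "ay": 0, "az": 0}, {"claw": 0.8, "x": 0, "y": 25, "z": 0, "ax": 0, "ay": 0, "az": 0}, {"claw": 0.8, "x": 0, "y": 25, "z": 0, "ax": 0, "ay": 0, "az": 0}, {"claw": 0.8, "x": 0, "y": 25, "z": 0, "ax": 0, "ay": 0, "az": 0}, {"claw": 0.8, "x": 0, "y": 25, "z": 0, "ax": 0, "ay": 0, "az": 0}, {"claw": 0.8, "x": 0, "y": 25, "z": 0, "ax": 0, "ay": 0, "az": 0}, {"claw": 0.8, "x": 0, "y": 15, "z": 0, "ax": 0, "ay": 0, "az": 0}, {"claw": 0.8, "x": 0, "y": 0, "z": 0, "ax": 0, "ay": 0, "az": 0}])

```text
time_s: 17.92
tcp_pos: [0.5005, 0.2178, 0.2513]
ee_rot: [-0.063, -3.14, -0.003]
ft_force: [0.6, 1.0, 0.7]
finger_gap: 0.799
```

```bash
python3 - <<'E'
from h import *
S=cam("side");T=cam("top");s=get_state()
print(s["tcp_pos"],s["time_s"],s["q"].round(2))
cv2.imwrite("pics/S16.png",S["pixels"]);cv2.imwrite("pics/T16.png",T["pixels"])
a=cv2.resize(S["pixels"][160:240,300:400],None,fx=7.5,fy=7.5,interpolation=cv2.INTER_CUBIC);cv2.imwrite("pics/s16.png",a)
a=cv2.resize(T["pixels"][110:190,270:370],None,fx=7.5,fy=7.5,interpolation=cv2.INTER_CUBIC);cv2.imwrite("pics/t16.png",a)
E
```

```text
[0.50081623 0.21298358 0.25138792] 18.0167 [-0.52  0.22  0.04  1.8  -0.01  1.12  1.06]
```

View pics/s16.png

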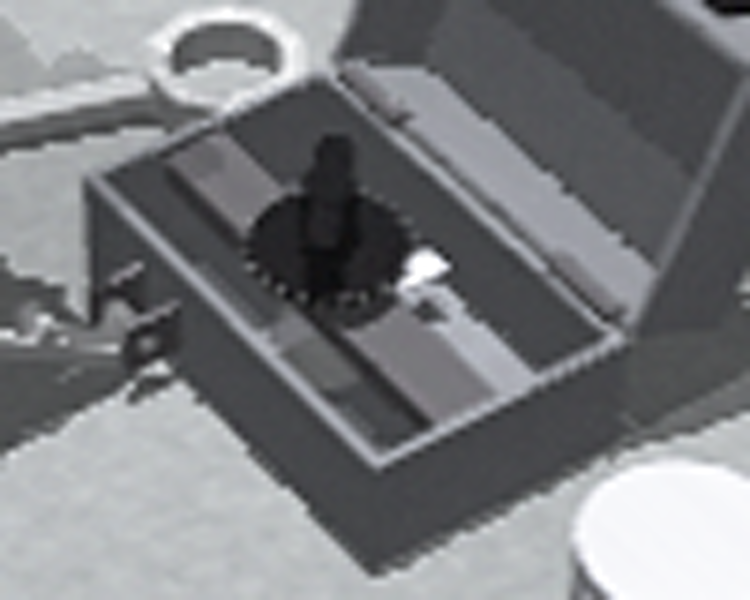

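View pics/t16.png

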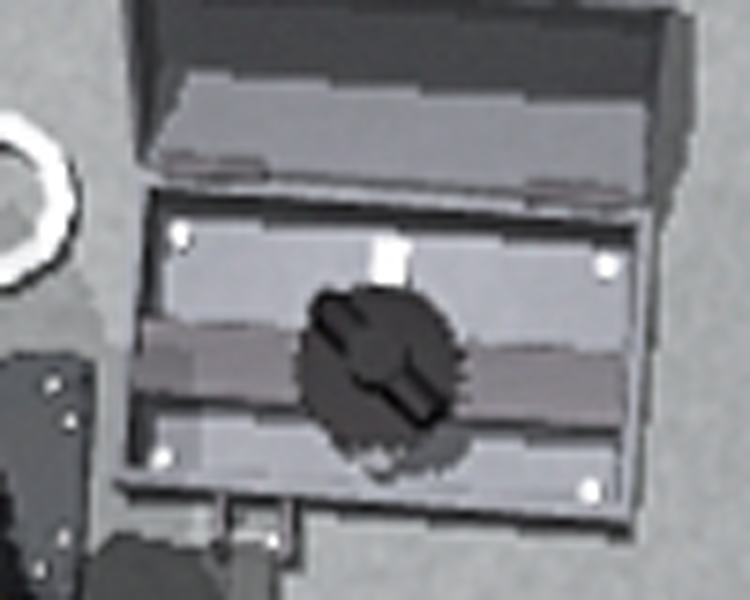

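```bash
python3 - <<'E'
from h import *
T=cv2.imread("pics/T16.png");S=cv2.imread("pics/S16.png")
def g(a): return np.clip(255*(a/110.)**.6,0,255).astype(np.uint8)
a=cv2.resize(g(T[140:180,300:345]),(720,640)[:1]+(600,)if 0 else (675,600),interpolation=cv2.INTER_CUBIC);cv2.imwrite("pics/t16b.png",a)  # x15
a=cv2.resize(g(S[170:210,325:370]),(675,600),interpolation=cv2.INTER_CUBIC);cv2.imwrite("pics/s16b.png",a)
E
```

```text
(no output)
```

View pics/t16b.png

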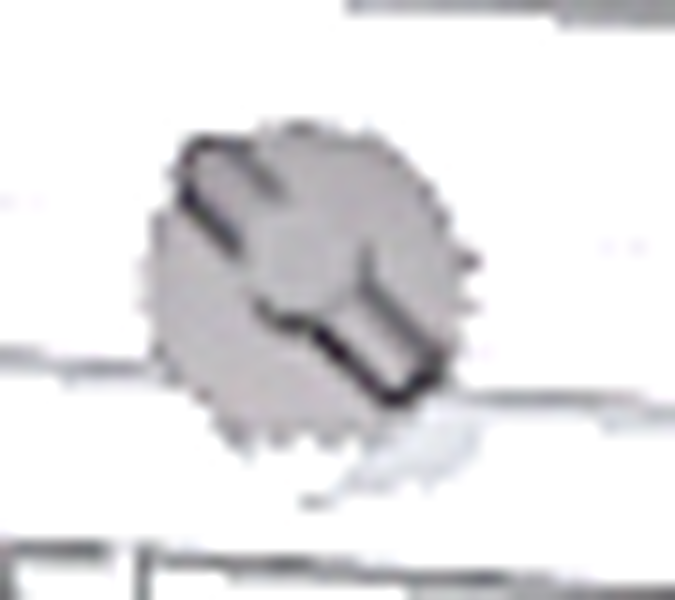

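View pics/s16b.png

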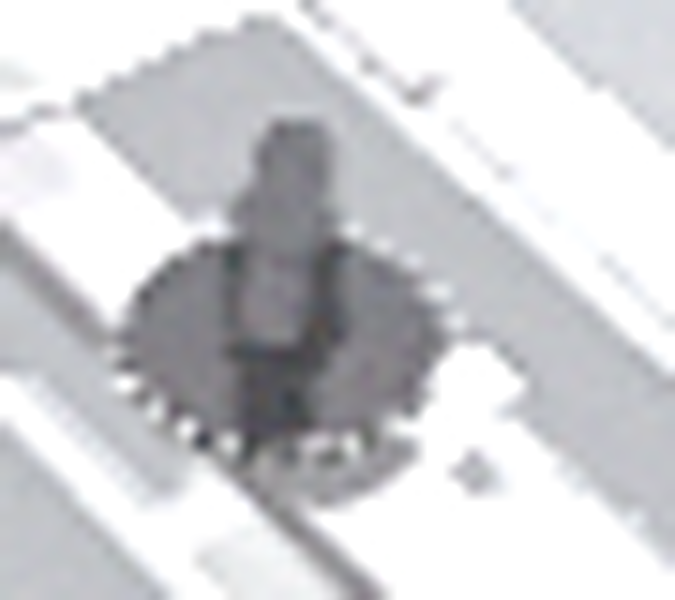

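```bash
python3 - <<'E'
from h import *
S=cam("side");T=cam("top")
a=tri([S,T],[[344,177.7],[313.3,149.6]]);b=tri([S,T],[[342.7,192.3],[327.1,164.8]])
print(a,b,np.linalg.norm(a-b),(a+b)/2,np.arctan2(*(a-b)[[1,0]]))
print(G(GP,[-.01,0,.097]))
k=G(GP,[-.01,0,.097])[0];print(proj(S,k),proj(T,k))
# tray rim fit from top
P=np.array([[-60,100,55],[60,100,55],[60,-100,55],[-60,-100,55]])/1e3
print(proj(T,G(GP,P)).round(1), ((proj(T,G(GP,P))-[270,110]+.5)*7.5).round(0))
E
```

```text
[0.5936133  0.06377132 0.10166739] [0.55413023 0.02377512 0.09520957] 0.05657130820547533 [0.57387176 0.04377322 0.09843848] 0.79185415688337
[[0.57351104 0.04596983 0.097     ]]
[[342.77786327 184.93093203]] [[319.43528491 157.39651391]]
[[284.  174.7]
 [287.  133.5]
 [356.2 137.6]
 [353.7 179. ]] [[109. 489.]
 [131. 180.]
 [650. 211.]
 [631. 522.]]
```

```bash
python3 - <<'E'
from h import *
plan([.5738,.0452,.15],down(-.04));plan([.5738,.0452,.15],down(.77))
E
```

```text
pos [0.5009 0.2115 0.2517] rot-first: turn [-0.001  -0.0002 -0.008 ] then shift mm [ -79.5 -163.2  101.7] | shift in present axes [ -80.8 -162.5  101.8]
pos [0.5009 0.2115 0.2517] rot-first: turn [-8.00e-04 -6.00e-04 -8.18e-01] then shift mm [  63.4 -170.1  101.7] | shift in present axes [ -80.8 -162.5  101.8]
```

Request:
apply_moves(deltas=[{"claw": 0.8, "x": -5, "y": -10, "z": 0, "ax": 0, "ay": 0, "az": 0}, {"claw": 0.8, "x": -10, "y": -20, "z": 0, "ax": 0, "ay": 0, "az": 0}, {"claw": 0.8, "x": -10, "y": -20, "z": 0, "ax": 0, "ay": 0, "az": 0}, {"claw": 0.8, "x": -10, "y": -20, "z": 0, "ax": 0, "ay": 0, "az": 0}, {"claw": 0.8, "x": -10, "y": -20, "z": 0, "ax": 0, "ay": 0, "az": 0}, {"claw": 0.8, "x": -10, "y": -20, "z": 0, "ax": 0, "ay": 0, "az": 0}, {"claw": 0.8, "x": -10, "y": -20, "z": 0, "ax": 0, "ay": 0, "az": 0}, {"claw": 0.8, "x": -10, "y": -20, "z": 0, "ax": 0, "ay": 0, "az": 0}, {"claw": 0.8, "x": -6, "y": -12, "z": 0, "ax": 0, "ay": 0, "az": -0.05}, {"claw": 0.8, "x": 0, "y": 0, "z": 0, "ax": 0, "ay": 0, "az": -0.07}])

```text
time_s: 18.95
tcp_pos: [0.5749, 0.0406, 0.2522]
ee_rot: [-0.107, 3.139, -0.005]
ft_force: [0.3, -0.2, 0.2]
finger_gap: 0.801
```

Request:
apply_moves(deltas=[{"claw": 0.8, "x": 0, "y": 0, "z": 0, "ax": 0, "ay": 0, "az": -0.09}, {"claw": 0.8, "x": 0, "y": 0, "z": 5, "ax": 0, "ay": 0, "az": -0.09}, {"claw": 0.8, "x": 0, "y": 0, "z": 10, "ax": 0, "ay": 0, "az": -0.09}, {"claw": 0.8, "x": 0, "y": 0, "z": 15, "ax": 0, "ay": 0, "az": -0.09}, {"claw": 0.8, "x": 0, "y": 0, "z": 15, "ax": 0, "ay": 0, "az": -0.09}, {"claw": 0.8, "x": 0, "y": 0, "z": 15, "ax": 0, "ay": 0, "az": -0.09}, {"claw": 0.8, "x": 0, "y": 0, "z": 15, "ax": 0, "ay": 0, "az": -0.09}, {"claw": 0.8, "x": 0, "y": 0, "z": 10, "ax": 0, "ay": 0, "az": -0.06}, {"claw": 0.8, "x": 0, "y": 0, "z": 5, "ax": 0, "ay": 0, "az": 0}, {"claw": 0.8, "x": 0, "y": 0, "z": 0, "ax": 0, "ay": 0, "az": 0}])

```text
time_s: 19.78
tcp_pos: [0.5731, 0.0455, 0.1609]
ee_rot: [1.165, -2.915, -0.0]
ft_force: [-0.3, -0.2, -0.3]
finger_gap: 0.799
```

```bash
python3 - <<'E'
from h import *
plan([.5738,.0452,.077],down(.77))
S=cam("side");s=get_state()
print(s["tcp_pos"],s["ft_force"],s["time_s"],s["q"].round(2))
a=cv2.resize(S["pixels"][110:240,290:420],None,fx=4.6,fy=4.6,interpolation=cv2.INTER_CUBIC);cv2.imwrite("pics/s17.png",a)
E
```

```text
pos [0.5731 0.0455 0.1609] rot-first: turn [ 0.0009 -0.0021 -0.0098] then shift mm [-0.3 -0.7 83.9] | shift in present axes [-0.5 -0.8 83.9]
[0.57372214 0.04599281 0.16185339] [ 0.58569597 -0.2425272   0.9682737 ] 19.8333 [-0.16  0.36  0.    1.83 -0.    0.95  2.18]
```

View pics/s17.png

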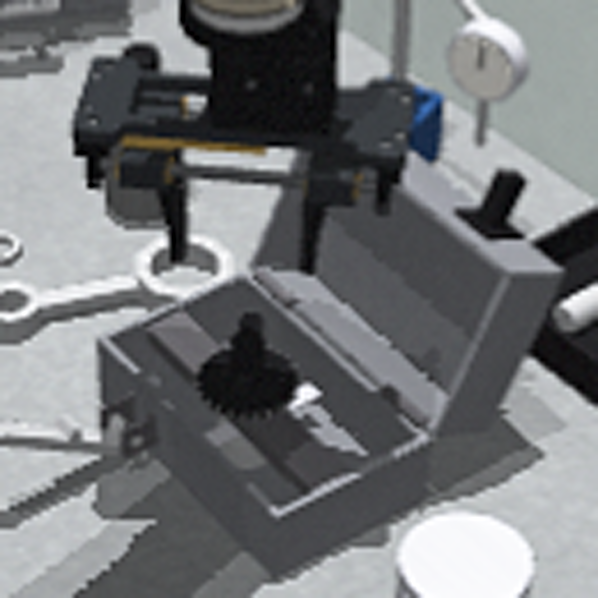

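Request:
apply_moves(deltas=[{"claw": 0.8, "x": 0, "y": 0, "z": 6, "ax": 0, "ay": 0, "az": 0}, {"claw": 0.8, "x": 0, "y": 0, "z": 10, "ax": 0, "ay": 0, "az": 0}, {"claw": 0.8, "x": 0, "y": 0, "z": 12, "ax": 0, "ay": 0, "az": 0}, {"claw": 0.8, "x": 0, "y": 0, "z": 12, "ax": 0, "ay": 0, "az": 0}, {"claw": 0.8, "x": 0, "y": 0, "z": 12, "ax": 0, "ay": 0, "az": 0}, {"claw": 0.8, "x": 0, "y": 0, "z": 12, "ax": 0, "ay": 0, "az": 0}, {"claw": 0.8, "x": 0, "y": 0, "z": 9, "ax": 0, "ay": 0, "az": 0}, {"claw": 0.8, "x": 0, "y": 0, "z": 6, "ax": 0, "ay": 0, "az": 0}, {"claw": 0.8, "x": 0, "y": 0, "z": 2, "ax": 0, "ay": 0, "az": 0}, {"claw": 0.8, "x": 0, "y": 0, "z": 0, "ax": 0, "ay": 0, "az": 0}])

```text
time_s: 20.67
tcp_pos: [0.5736, 0.0475, 0.0803]
ee_rot: [1.171, -2.914, -0.0]
ft_force: [1.2, 0.1, 0.4]
finger_gap: 0.802
```

```bash
python3 - <<'E'
from h import *
plan([.5738,.0452,.077],down(.77))
S=cam("side");s=get_state()
print(s["tcp_pos"],s["ft_force"],s["time_s"],s["q"].round(2))
a=cv2.resize(S["pixels"][130:240,300:410],None,fx=5.4,fy=5.4,interpolation=cv2.INTER_CUBIC);a=np.clip(255*(a/200.)**.6,0,255).astype(np.uint8);cv2.imwrite("pics/s18.png",a)
E
```

```text
pos [0.5736 0.0475 0.0803] rot-first: turn [ 0.0006 -0.0007 -0.0058] then shift mm [ 1.5 -1.8  3.3] | shift in present axes [ 1.4 -1.9  3.3]
[0.5739928  0.04756992 0.08088837] [-0.42077813 -0.90005256 -0.8891664 ] 20.7167 [-0.16  0.46  0.    1.9  -0.    0.78  2.18]
```

View pics/s18.png

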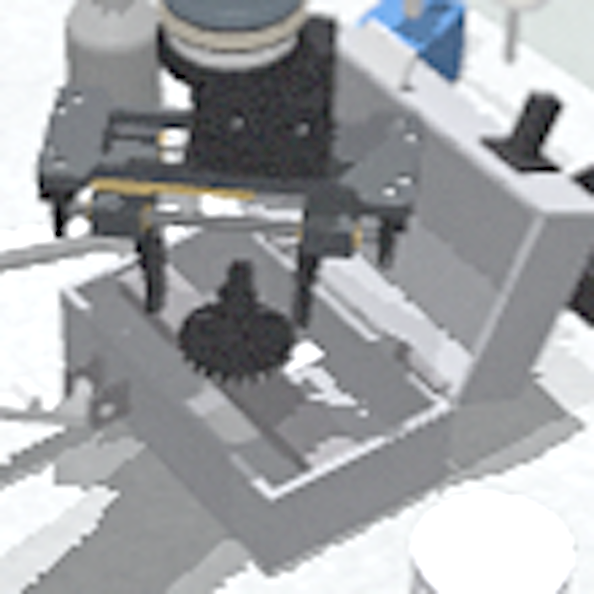

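Request:
apply_moves(deltas=[{"claw": 0, "x": 1, "y": -1.5, "z": 1, "ax": 0, "ay": 0, "az": 0}, {"claw": 0, "x": 0, "y": 0, "z": 0, "ax": 0, "ay": 0, "az": 0}, {"claw": 0, "x": 0, "y": 0, "z": 0, "ax": 0, "ay": 0, "az": 0}, {"claw": 0, "x": 0, "y": 0, "z": 0, "ax": 0, "ay": 0, "az": 0}, {"claw": 0, "x": 0, "y": 0, "z": 0, "ax": 0, "ay": 0, "az": 0}, {"claw": 0, "x": 0, "y": 0, "z": 0, "ax": 0, "ay": 0, "az": 0}, {"claw": 0, "x": 0, "y": 0, "z": 0, "ax": 0, "ay": 0, "az": 0}, {"claw": 0, "x": 0, "y": 0, "z": 0, "ax": 0, "ay": 0, "az": 0}, {"claw": 0, "x": 0, "y": 0, "z": 0, "ax": 0, "ay": 0, "az": 0}, {"claw": 0, "x": 0, "y": 0, "z": 0, "ax": 0, "ay": 0, "az": 0}], newtons=45)

```text
time_s: 21.55
tcp_pos: [0.5753, 0.0443, 0.0801]
ee_rot: [-1.17, 2.914, -0.004]
ft_force: [2.7, -1.8, -0.9]
finger_gap: 0.153
```

Request:
apply_moves(deltas=[{"claw": 0, "x": 0, "y": 0, "z": 0, "ax": 0, "ay": 0, "az": 0}, {"claw": 0, "x": 0, "y": 0, "z": 0, "ax": 0, "ay": 0, "az": 0}, {"claw": 0, "x": 0, "y": 0, "z": 0, "ax": 0, "ay": 0, "az": 0}, {"claw": 0, "x": 0, "y": 0, "z": 0, "ax": 0, "ay": 0, "az": 0}, {"claw": 0, "x": 0, "y": 0, "z": 0, "ax": 0, "ay": 0, "az": 0}, {"claw": 0, "x": 0, "y": 0, "z": 0, "ax": 0, "ay": 0, "az": 0}, {"claw": 0, "x": 0, "y": 0, "z": 0, "ax": 0, "ay": 0, "az": 0}, {"claw": 0, "x": 0, "y": 0, "z": 0, "ax": 0, "ay": 0, "az": 0}, {"claw": 0, "x": 0, "y": 0, "z": 0, "ax": 0, "ay": 0, "az": 0}, {"claw": 0, "x": 0, "y": 0, "z": 0, "ax": 0, "ay": 0, "az": 0}])

```text
time_s: 22.38
tcp_pos: [0.5752, 0.0445, 0.0801]
ee_rot: [-1.169, 2.914, -0.003]
ft_force: [3.9, -3.6, -1.3]
finger_gap: 0.157
```

```bash
python3 - <<'E'
from h import *
s=get_state()
print(s["tcp_pos"],s["ft_force"],s["wrist_torque"],s["finger_gap"],s["time_s"],s["q"].round(2))
plan([.5738,.0452,.077],down(.77))
E
```

```text
[0.57515423 0.04452375 0.08010232] [ 3.85293988 -3.55020934 -1.31848794] [-0.82266737 -0.76525544 -0.01173658] 0.15658062438538922 22.3833 [-0.15  0.46  0.    1.9   0.    0.78  2.18]
pos [0.5752 0.0445 0.0801] rot-first: turn [-0.0022  0.0008 -0.0067] then shift mm [0.5 1.4 3.1] | shift in present axes [0.5 1.4 3.1]
```

Request:
apply_moves(deltas=[{"claw": 0, "x": 0, "y": 0, "z": 0, "ax": 0, "ay": 0, "az": 0.03}, {"claw": 0, "x": 0, "y": 0, "z": 0, "ax": 0, "ay": 0, "az": 0.03}, {"claw": 0, "x": 0, "y": 0, "z": 0, "ax": 0, "ay": 0, "az": 0.03}, {"claw": 0, "x": 0, "y": 0, "z": 0, "ax": 0, "ay": 0, "az": 0.03}, {"claw": 0, "x": 0, "y": 0, "z": 0, "ax": 0, "ay": 0, "az": 0.03}, {"claw": 0, "x": 0, "y": 0, "z": 0, "ax": 0, "ay": 0, "az": 0.03}, {"claw": 0, "x": 0, "y": 0, "z": 0, "ax": 0, "ay": 0, "az": 0.03}, {"claw": 0, "x": 0, "y": 0, "z": 0, "ax": 0, "ay": 0, "az": 0.03}, {"claw": 0, "x": 0, "y": 0, "z": 0, "ax": 0, "ay": 0, "az": 0.03}, {"claw": 0, "x": 0, "y": 0, "z": 0, "ax": 0, "ay": 0, "az": 0.03}])

```text
time_s: 23.22
tcp_pos: [0.575, 0.0449, 0.0801]
ee_rot: [-0.719, 3.057, -0.002]
ft_force: [2.6, -3.6, -1.1]
finger_gap: 0.153
```

```bash
cat > st.py <<'E'
from h import *
s=get_state();R=Ro.from_rotvec(s["ee_rot"]).as_matrix()
print(s["tcp_pos"].round(4),s["ft_force"].round(1),"tz",s["wrist_torque"].round(3),"tau7",s["tau"][6].round(3),"yaw",np.arctan2(-R[0,1],R[1,1]).round(3),s["finger_gap"].round(3),s["time_s"])
E
python3 st.py
```

```text
Traceback (most recent call last):
  File "st.py", line 3, in <module>
    print(s["tcp_pos"].round(4),s["ft_force"].round(1),"tz",s["wrist_torque"].round(3),"tau7",s["tau"][6].round(3),"yaw",np.arctan2(-R[0,1],R[1,1]).round(3),s["finger_gap"].round(3),s["time_s"])
                                                                                                                                                             ^^^^^^^^^^^^^^^^^^^^^
AttributeError: 'float' object has no attribute 'round'
```

```bash
sed -i 's/s\["finger_gap"\].round(3)/s["finger_gap"]/' st.py; python3 st.py
```

```text
[0.575  0.0449 0.0801] [ 2.6 -3.6 -1.1] tz [-0.697 -0.699  0.039] tau7 0.227 yaw 0.462 0.1533873508592889 23.2167
```

Request:
apply_moves(deltas=[{"claw": 0, "x": 0, "y": 0, "z": 0, "ax": 0, "ay": 0, "az": 0.02}, {"claw": 0, "x": 0, "y": 0, "z": 0, "ax": 0, "ay": 0, "az": 0.02}, {"claw": 0, "x": 0, "y": 0, "z": 0, "ax": 0, "ay": 0, "az": 0.02}, {"claw": 0, "x": 0, "y": 0, "z": 0, "ax": 0, "ay": 0, "az": 0.02}, {"claw": 0, "x": 0, "y": 0, "z": 0, "ax": 0, "ay": 0, "az": 0.02}, {"claw": 0, "x": 0, "y": 0, "z": 0, "ax": 0, "ay": 0, "az": 0.02}, {"claw": 0, "x": 0, "y": 0, "z": 0, "ax": 0, "ay": 0, "az": 0.02}, {"claw": 0, "x": 0, "y": 0, "z": 0, "ax": 0, "ay": 0, "az": 0.02}, {"claw": 0, "x": 0, "y": 0, "z": 0, "ax": 0, "ay": 0, "az": 0.02}, {"claw": 0, "x": 0, "y": 0, "z": 0, "ax": 0, "ay": 0, "az": 0.02}])

```text
time_s: 24.05
tcp_pos: [0.5749, 0.0453, 0.0801]
ee_rot: [-0.411, 3.113, -0.001]
ft_force: [3.3, -3.4, -1.7]
finger_gap: 0.155
```

```bash
python3 st.py
```

```text
[0.5749 0.0453 0.0801] [ 3.3 -3.4 -1.7] tz [-0.686 -0.8    0.028] tau7 0.145 yaw 0.263 0.15473039509812128 24.05
```

Request:
apply_moves(deltas=[{"claw": 0, "x": 0, "y": 0, "z": 0, "ax": 0, "ay": 0, "az": 0.02}, {"claw": 0, "x": 0, "y": 0, "z": 0, "ax": 0, "ay": 0, "az": 0.02}, {"claw": 0, "x": 0, "y": 0, "z": 0, "ax": 0, "ay": 0, "az": 0.02}, {"claw": 0, "x": 0, "y": 0, "z": 0, "ax": 0, "ay": 0, "az": 0.02}, {"claw": 0, "x": 0, "y": 0, "z": 0, "ax": 0, "ay": 0, "az": 0.02}, {"claw": 0, "x": 0, "y": 0, "z": 0, "ax": 0, "ay": 0, "az": 0.02}, {"claw": 0, "x": 0, "y": 0, "z": 0, "ax": 0, "ay": 0, "az": 0.02}, {"claw": 0, "x": 0, "y": 0, "z": 0, "ax": 0, "ay": 0, "az": 0.02}, {"claw": 0, "x": 0, "y": 0, "z": 0, "ax": 0, "ay": 0, "az": 0.02}, {"claw": 0, "x": 0, "y": 0, "z": 0, "ax": 0, "ay": 0, "az": 0.02}])

```text
time_s: 24.88
tcp_pos: [0.5749, 0.0455, 0.0801]
ee_rot: [-0.098, 3.138, -0.0]
ft_force: [4.1, -3.9, -0.5]
finger_gap: 0.157
```

```bash
python3 st.py
```

```text
[0.5749 0.0455 0.0801] [ 4.1 -3.9 -0.5] tz [-0.677 -0.93   0.038] tau7 0.141 yaw 0.063 0.1570577061906998 24.8833
```

Request:
apply_moves(deltas=[{"claw": 0, "x": 0, "y": 0, "z": 0, "ax": 0, "ay": 0, "az": 0.02}, {"claw": 0, "x": 0, "y": 0, "z": 0, "ax": 0, "ay": 0, "az": 0.02}, {"claw": 0, "x": 0, "y": 0, "z": 0, "ax": 0, "ay": 0, "az": 0.02}, {"claw": 0, "x": 0, "y": 0, "z": 0, "ax": 0, "ay": 0, "az": 0.02}, {"claw": 0, "x": 0, "y": 0, "z": 0, "ax": 0, "ay": 0, "az": 0.02}, {"claw": 0, "x": 0, "y": 0, "z": 0, "ax": 0, "ay": 0, "az": 0.02}, {"claw": 0, "x": 0, "y": 0, "z": 0, "ax": 0, "ay": 0, "az": 0.02}, {"claw": 0, "x": 0, "y": 0, "z": 0, "ax": 0, "ay": 0, "az": 0.02}, {"claw": 0, "x": 0, "y": 0, "z": 0, "ax": 0, "ay": 0, "az": 0.02}, {"claw": 0, "x": 0, "y": 0, "z": 0, "ax": 0, "ay": 0, "az": 0.02}])

```text
time_s: 25.72
tcp_pos: [0.5749, 0.0458, 0.0801]
ee_rot: [0.215, 3.132, 0.001]
ft_force: [4.0, -2.9, -2.1]
finger_gap: 0.154
```

```bash
python3 st.py
```

```text
[0.5749 0.0458 0.0801] [ 4.  -2.9 -2.1] tz [-0.56  -1.043  0.006] tau7 0.138 yaw -0.137 0.1544479628025273 25.7167
```

Request:
apply_moves(deltas=[{"claw": 0, "x": 0, "y": 0, "z": 0, "ax": 0, "ay": 0, "az": 0.02}, {"claw": 0, "x": 0, "y": 0, "z": 0, "ax": 0, "ay": 0, "az": 0.02}, {"claw": 0, "x": 0, "y": 0, "z": 0, "ax": 0, "ay": 0, "az": 0.02}, {"claw": 0, "x": 0, "y": 0, "z": 0, "ax": 0, "ay": 0, "az": 0.02}, {"claw": 0, "x": 0, "y": 0, "z": 0, "ax": 0, "ay": 0, "az": 0.02}, {"claw": 0, "x": 0, "y": 0, "z": 0, "ax": 0, "ay": 0, "az": 0.02}, {"claw": 0, "x": 0, "y": 0, "z": 0, "ax": 0, "ay": 0, "az": 0.02}, {"claw": 0, "x": 0, "y": 0, "z": 0, "ax": 0, "ay": 0, "az": 0.02}, {"claw": 0, "x": 0, "y": 0, "z": 0, "ax": 0, "ay": 0, "az": 0.02}, {"claw": 0, "x": 0, "y": 0, "z": 0, "ax": 0, "ay": 0, "az": 0.02}])

```text
time_s: 26.55
tcp_pos: [0.5751, 0.0462, 0.0801]
ee_rot: [0.525, 3.095, 0.001]
ft_force: [5.5, -3.2, -1.8]
finger_gap: 0.156
```

```bash
python3 st.py; python3 - <<'E'
from h import *
S=cam("side")
a=cv2.resize(S["pixels"][130:240,300:410],None,fx=5.4,fy=5.4,interpolation=cv2.INTER_CUBIC);a=np.clip(255*(a/200.)**.6,0,255).astype(np.uint8);cv2.imwrite("pics/s19.png",a)
E
```

```text
[0.5751 0.0462 0.0801] [ 5.5 -3.2 -1.8] tz [-0.441 -1.139  0.195] tau7 -0.082 yaw -0.336 0.15615856134274625 26.55
```

View pics/s19.png

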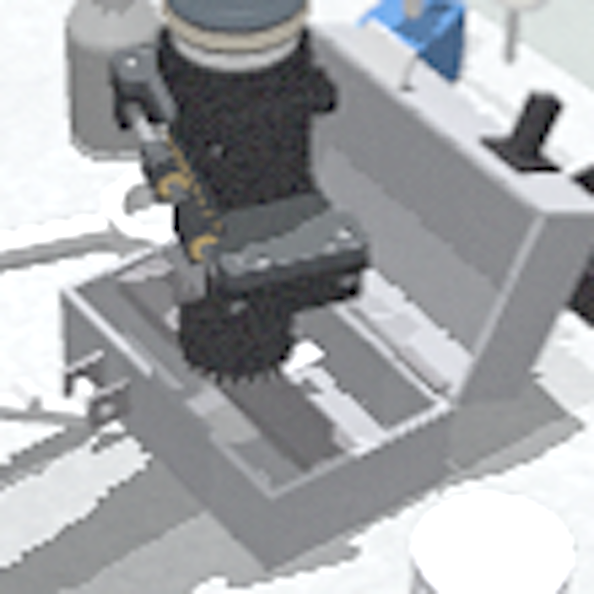

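Request:
apply_moves(deltas=[{"claw": 0, "x": 0, "y": 0, "z": 0, "ax": 0, "ay": 0, "az": 0.015}, {"claw": 0, "x": 0, "y": 0, "z": 0, "ax": 0, "ay": 0, "az": 0.015}, {"claw": 0, "x": 0, "y": 0, "z": 0, "ax": 0, "ay": 0, "az": 0.015}, {"claw": 0, "x": 0, "y": 0, "z": 0, "ax": 0, "ay": 0, "az": 0.015}, {"claw": 0, "x": 0, "y": 0, "z": 0, "ax": 0, "ay": 0, "az": 0.015}, {"claw": 0, "x": 0, "y": 0, "z": 0, "ax": 0, "ay": 0, "az": 0.015}, {"claw": 0, "x": 0, "y": 0, "z": 0, "ax": 0, "ay": 0, "az": 0.015}, {"claw": 0, "x": 0, "y": 0, "z": 0, "ax": 0, "ay": 0, "az": 0.015}, {"claw": 0, "x": 0, "y": 0, "z": 0, "ax": 0, "ay": 0, "az": 0.015}, {"claw": 0, "x": 0, "y": 0, "z": 0, "ax": 0, "ay": 0, "az": 0.015}])

```text
time_s: 27.43
tcp_pos: [0.5752, 0.0464, 0.0801]
ee_rot: [0.755, 3.047, 0.002]
ft_force: [4.8, -2.4, -2.7]
finger_gap: 0.151
```

```bash
python3 st.py
```

```text
[0.5752 0.0464 0.0801] [ 4.8 -2.4 -2.7] tz [-0.474 -1.172  0.331] tau7 -0.159 yaw -0.486 0.15148320411344637 27.4333
```

Request:
apply_moves(deltas=[{"claw": 0, "x": 0, "y": 0, "z": 0, "ax": 0, "ay": 0, "az": 0.015}, {"claw": 0, "x": 0, "y": 0, "z": 0, "ax": 0, "ay": 0, "az": 0.015}, {"claw": 0, "x": 0, "y": 0, "z": 0, "ax": 0, "ay": 0, "az": 0.015}, {"claw": 0, "x": 0, "y": 0, "z": 0, "ax": 0, "ay": 0, "az": 0.015}, {"claw": 0, "x": 0, "y": 0, "z": 0, "ax": 0, "ay": 0, "az": 0.015}, {"claw": 0, "x": 0, "y": 0, "z": 0, "ax": 0, "ay": 0, "az": 0.015}, {"claw": 0, "x": 0, "y": 0, "z": 0, "ax": 0, "ay": 0, "az": 0.015}, {"claw": 0, "x": 0, "y": 0, "z": 0, "ax": 0, "ay": 0, "az": 0.015}, {"claw": 0, "x": 0, "y": 0, "z": 0, "ax": 0, "ay": 0, "az": 0.015}, {"claw": 0, "x": 0, "y": 0, "z": 0, "ax": 0, "ay": 0, "az": 0.015}])

```text
time_s: 28.27
tcp_pos: [0.5753, 0.0466, 0.0801]
ee_rot: [0.981, 2.982, 0.002]
ft_force: [4.3, -2.5, -2.6]
finger_gap: 0.158
```

```bash
python3 st.py
```

```text
[0.5753 0.0466 0.0801] [ 4.3 -2.5 -2.6] tz [-0.365 -1.238  0.3  ] tau7 -0.161 yaw -0.635 0.1575296033770908 28.2667
```

Request:
apply_moves(deltas=[{"claw": 0, "x": 0, "y": 0, "z": 0, "ax": 0, "ay": 0, "az": 0.03}, {"claw": 0, "x": 0, "y": 0, "z": 0, "ax": 0, "ay": 0, "az": 0.03}, {"claw": 0, "x": 0, "y": 0, "z": 0, "ax": 0, "ay": 0, "az": 0.03}, {"claw": 0, "x": 0, "y": 0, "z": 0, "ax": 0, "ay": 0, "az": 0.03}, {"claw": 0, "x": 0, "y": 0, "z": 0, "ax": 0, "ay": 0, "az": 0.03}, {"claw": 0, "x": 0, "y": 0, "z": 0, "ax": 0, "ay": 0, "az": 0}, {"claw": 0, "x": 0, "y": 0, "z": 0, "ax": 0, "ay": 0, "az": 0}, {"claw": 0, "x": 0, "y": 0, "z": 0, "ax": 0, "ay": 0, "az": 0}, {"claw": 0, "x": 0, "y": 0, "z": 0, "ax": 0, "ay": 0, "az": 0}, {"claw": 0, "x": 0, "y": 0, "z": 0, "ax": 0, "ay": 0, "az": 0}])

```text
time_s: 29.1
tcp_pos: [0.5755, 0.0467, 0.0801]
ee_rot: [1.2, 2.901, 0.003]
ft_force: [4.7, -1.5, -3.3]
finger_gap: 0.156
```

```bash
python3 st.py
```

```text
[0.5755 0.0467 0.0801] [ 4.7 -1.5 -3.3] tz [-0.472 -1.272  0.267] tau7 -0.28 yaw -0.785 0.15566149777812477 29.1
```

Request:
apply_moves(deltas=[{"claw": 0.8, "x": 0, "y": 0, "z": 0, "ax": 0, "ay": 0, "az": 0}, {"claw": 0.8, "x": 0, "y": 0, "z": 0, "ax": 0, "ay": 0, "az": 0}, {"claw": 0.8, "x": 0, "y": 0, "z": 0, "ax": 0, "ay": 0, "az": 0}, {"claw": 0.8, "x": 0, "y": 0, "z": 0, "ax": 0, "ay": 0, "az": 0}, {"claw": 0.8, "x": 0, "y": 0, "z": 0, "ax": 0, "ay": 0, "az": 0}, {"claw": 0.8, "x": 0, "y": 0, "z": 0, "ax": 0, "ay": 0, "az": 0}, {"claw": 0.8, "x": 0, "y": 0, "z": 0, "ax": 0, "ay": 0, "az": 0}, {"claw": 0.8, "x": 0, "y": 0, "z": -5, "ax": 0, "ay": 0, "az": 0}, {"claw": 0.8, "x": 0, "y": 0, "z": -10, "ax": 0, "ay": 0, "az": 0}, {"claw": 0.8, "x": 0, "y": 0, "z": -15, "ax": 0, "ay": 0, "az": 0}])

```text
time_s: 29.93
tcp_pos: [0.5733, 0.0457, 0.1099]
ee_rot: [-1.202, -2.9, 0.002]
ft_force: [0.9, -0.1, 0.2]
finger_gap: 0.775
```

```bash
python3 st.py
```

```text
[0.5733 0.0457 0.1099] [ 0.9 -0.1  0.2] tz [-0.059  0.053 -0.031] tau7 0.119 yaw -0.786 0.7751805171312662 29.9333
```

Request:
apply_moves(deltas=[{"claw": 0.8, "x": 0, "y": 0, "z": -20, "ax": 0, "ay": 0, "az": 0}, {"claw": 0.8, "x": 0, "y": 0, "z": -25, "ax": 0, "ay": 0, "az": 0}, {"claw": 0.8, "x": 0, "y": 0, "z": -25, "ax": 0, "ay": 0, "az": 0}, {"claw": 0.8, "x": 0, "y": 0, "z": -25, "ax": 0, "ay": 0, "az": 0}, {"claw": 0.8, "x": 0, "y": 0, "z": -25, "ax": 0, "ay": 0, "az": 0}, {"claw": 0.8, "x": 0, "y": 0, "z": -15, "ax": 0, "ay": 0, "az": 0}, {"claw": 0.8, "x": 10, "y": 5, "z": 0, "ax": 0, "ay": 0, "az": 0}, {"claw": 0.8, "x": 20, "y": 10, "z": 0, "ax": 0, "ay": 0, "az": 0}, {"claw": 0.8, "x": 20, "y": 10, "z": 0, "ax": 0, "ay": 0, "az": 0}, {"claw": 0.8, "x": 20, "y": 10, "z": 0, "ax": 0, "ay": 0, "az": 0}])

```text
time_s: 30.77
tcp_pos: [0.5483, 0.1212, 0.2447]
ee_rot: [-1.203, -2.901, -0.0]
ft_force: [0.1, 0.7, 0.0]
finger_gap: 0.797
```

Request:
apply_moves(deltas=[{"claw": 0.8, "x": 20, "y": 20, "z": 0, "ax": 0, "ay": 0, "az": 0}, {"claw": 0.8, "x": 20, "y": 20, "z": 0, "ax": 0, "ay": 0, "az": 0}, {"claw": 0.8, "x": 20, "y": 20, "z": 0, "ax": 0, "ay": 0, "az": 0}, {"claw": 0.8, "x": 20, "y": 20, "z": 0, "ax": 0, "ay": 0, "az": 0}, {"claw": 0.8, "x": 20, "y": 20, "z": 0, "ax": 0, "ay": 0, "az": 0}, {"claw": 0.8, "x": 15, "y": 15, "z": 0, "ax": 0, "ay": 0, "az": 0}, {"claw": 0.8, "x": 0, "y": 0, "z": 0, "ax": 0, "ay": 0, "az": 0}, {"claw": 0.8, "x": 0, "y": 0, "z": 0, "ax": 0, "ay": 0, "az": 0}, {"claw": 0.8, "x": 0, "y": 0, "z": 0, "ax": 0, "ay": 0, "az": 0}, {"claw": 0.8, "x": 0, "y": 0, "z": 0, "ax": 0, "ay": 0, "az": 0}])

```text
time_s: 31.6
tcp_pos: [0.5495, 0.281, 0.2449]
ee_rot: [1.206, 2.901, -0.001]
ft_force: [0.1, -0.1, 0.7]
finger_gap: 0.803
```

```bash
python3 st.py; python3 - <<'E'
from h import *
S=cam("side");T=cam("top")
cv2.imwrite("pics/S20.png",S["pixels"]);cv2.imwrite("pics/T20.png",T["pixels"])
a=cv2.resize(T["pixels"][110:190,270:370],None,fx=7.5,fy=7.5,interpolation=cv2.INTER_CUBIC);cv2.imwrite("pics/t20.png",a)
a=np.clip(255*(T["pixels"][140:180,300:345]/110.)**.6,0,255).astype(np.uint8);cv2.imwrite("pics/t20b.png",cv2.resize(a,(675,600),interpolation=cv2.INTER_CUBIC))
E
```

```text
[0.5495 0.281  0.2449] [ 0.1 -0.1  0.7] tz [-0.068  0.019 -0.05 ] tau7 -0.001 yaw -0.788 0.8032160821366926 31.6
```

View pics/S20.png

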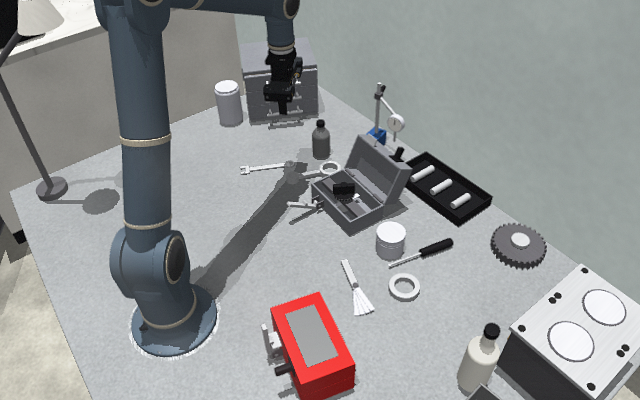

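View pics/T20.png

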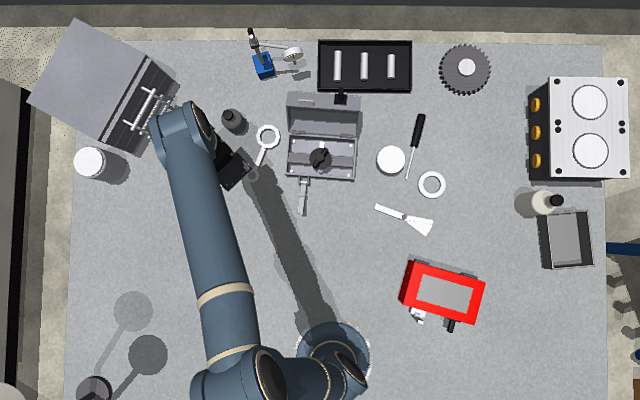

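View pics/t20b.png

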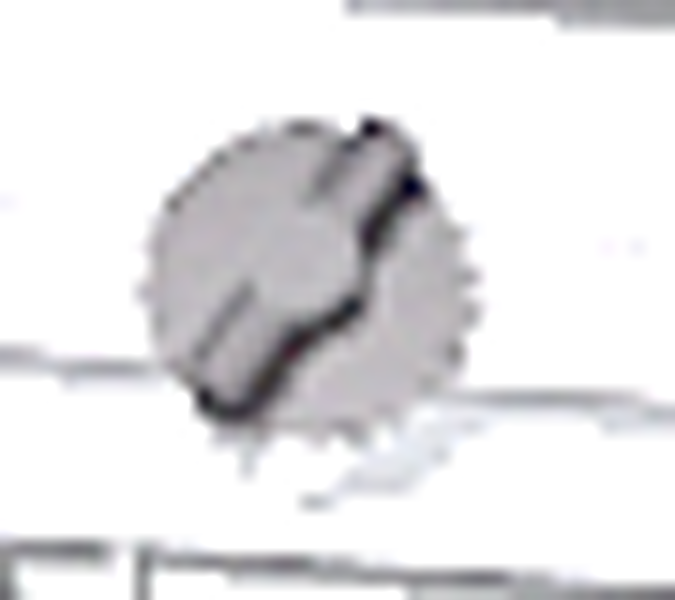

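```bash
python3 - <<'E'
from h import *
print(ctrl.hand_in())
E
```

```text
the job is handed in; nothing more can be done
None
```

The job is done and handed in at about 32 s of the 72 s allowed; no verdict is reported back.

**What I did:**
- **Lever:** I swung it out to about 1.0 rad, past the halfway 0.75.
- **Hood:** I opened it by the fin to about 1.6 rad and let go, and it fell back to its stop.
- **Knob:** I turned it clockwise. It landed after about 1.0 rad, the torque levelled off at about 0.3 N m as the ratchet slipped, and I turned on about 0.35–0.4 rad beyond that. Then I let go and moved clear.

**Last checks:**
- The final pictures show the hood standing back, the lever down, and the knob wing at about −0.59 rad. That is about 0.19 rad back from the last gripper angle, against the stated 0.14.
- The bystanders and the red gauge look unmoved by eye; I did not measure them.
- The force reading with the arm clear is about zero.

**What failed or disagreed:**
- **First grasp on the fin:** it closed just above the fin, because in the pictures the fingertips sit about 22 mm higher than the stated tool length gives. I went lower and the second grasp held.
- **Gauge position:** my first estimate was about 3–4 mm off sideways, and I corrected it.

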